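# Load the pattern rollers into the sprung rack and lock it

### The arm

A 7-joint arm with a two-finger parallel gripper is mounted at the origin on the work surface. World frame = base frame: x ahead of the robot, y to its left, z up, the work surface at z = 0. Lengths are in m, angles in rad, forces in N, time in s.
With the tool pointing down it reaches from about 0.4 to 0.875 m from the base axis. Payload 6.5 kg.
Tool frame: the origin (TCP) lies at the very end of the fingers, on their centre line; the grasp point (between the pads) lies 19 mm behind it; z points along the fingers, y is the line along which they close (so a half turn about z gives the same grasp; the last joint's range is limited). The gripper opens to 88 mm and grips with 3 to 60 N. Pads are 18 mm wide; open, the fingers measure 123 mm over their backs; the gripper's body (75 mm by 187 mm) begins 45 mm behind the grasp point.
Start: joints at [-1.41, 0.536, -0.004, 1.538, 0.003, 1.067, -0.071], TCP at [0.146, 0.633, 0.239] pointing down, gripper open.
Joint ranges: [-2.7, 2.7], [-0.37, 2.16], [-1.27, 1.26], [0.24, 2.4], [-1.31, 4.45], [0.19, 1.91], [-2.76, 2.76]. Speed limits (rad/s): [2.39, 2.39, 3.14, 3.14, 3.14, 3.14, 3.14].

### API

Orientations are given as a unit quaternion [w, x, y, z].
In Python, from station import robot, imaging, finish_job gives the robot as it stands.
- The arm moves only by the tool move_arm, never from a script. Its argument "moves" is a list of rows, each a list of 3 entries, a list of its own where there are three numbers: the finger opening in m, from 0 to 0.0881, then the shift along the tool's x, y, z in m, then the turn about the tool's z in rad. In form: [[fingers, [tx, ty, tz], spin], ...]. A call has exactly 10 rows; each row is the pose to reach, as a shift and turn from the pose commanded when the call began, along the tool's axes at that moment; what a row does not reach only later rows make up. A row lasts 1/10 s, in which the tool goes at most 50 mm and 8.59 degrees, less where a joint would pass 70% of its speed; a pose out of reach is approached as far as the arm can. A call with a gripper value outside its range is refused whole. The fingers move at their own pace and stop on an object; "force" is the grip in N (left out, the last holds). Time passes only in rows, so rows that repeat a pose let the fingers close, or fill a call up. It gives the time, the measured TCP pose, the force, the opening and the grip force at its end, in the units of the state.
- robot.get_obs(): the state, without advancing time (a new reading comes with each control period).
- imaging.get_image(name): name is "side" or "top" or "wrist"; returns the picture (420x560x3 uint8, red, green, blue); there is no depth.
- imaging.calibration(name): a dict with "fx", "fy", "cx", "cy" (pixels), "pose" (4x4, takes a point from camera to world coordinates); the wrist camera has in their place "hand_eye" (4x4, takes a point from camera to tool coordinates, whose origin is the TCP and whose axes are the flange's). Camera axes: x right, y down, z forward; pixel columns grow to the right and rows downward; lengths in m; the calibration is good to about 2 mm. A picture is of the moment at which its call begins: read the wrist's pose just before it. calibration takes no time and is no camera call.
- finish_job(): hands the job in; it is judged then, once.
The state is a dict: "t": time; "q": joint angles; "dq": joint speeds; "effort": joint torques, N m; "ee_pos": TCP position; "eef_rot": TCP orientation; "force": force on the tool from outside, world axes, zero at the start; "wrist_torque": the same for the moment, N m; "width": finger opening in m; "grasp_force": force on a finger pad.
Only numpy, scipy, OpenCV 4.12 (cv2) and the standard library are available. Lean on these libraries where they do the work, as an engineer would, in place of code of your own. Each camera call takes 0.05 s, during which the arm holds its last target. There are 200 camera calls.

### The job

Get the pattern rollers off the painting table and into the rack, ready to be carried to the wash: draw the red locking bar fully back by its knob, then load every roller that lies on the table into a bay of its own (any bay, either way round) by pushing one axle end into the sprung socket and tipping the other end down into its slot until it is fully seated. When all are in, slide the bar fully home into its keeper; leave the paint bottle, jars and can standing where they are.

Things in the scene. Friction and masses are not known exactly. Their poses are not given: they have to be found in the camera images.
- rack: The fixed green roller rack with three bays side by side. Origin under the middle bay, on the table; +x runs along the bays from the sprung sockets (at -x, on the side away from the robot) to the slots (at +x, nearer the robot), +y across the bays, z up. Other entries give rack coordinates in mm in this frame. Base plate 12 thick; spring housing at x -100 to -82, 64 high.
- lockbar (a joint): Red locking bar, slides along the rack's y behind the slots (rack x 66 to 78, z 52 to 63, its guides up to z 67). 0 = fully home: nose in the brass keeper at the +y end, a red tooth over each slot (x 45 to 67, z 57 to 63, 22 wide). Grows to 0.040 m as it is drawn towards the rack's -y; teeth are then midway between slots. About 3 N of friction; stays where left.
- knob (a point): Half-way up the gripping part of the black upright knob (16 mm diameter, 45 mm tall, its top 20 mm above this point) on the -y end of the red bar; moves with the bar.
- bay1 (a point): Bay 1 (rack y = 80 mm): where the centre of a fully seated roller lies, 45 mm above the table; axes as the rack's. Its slot, open at the top: two cheeks at rack x 45 to 59, 20 mm apart up to z 46, flared above to 33 mm apart at their tops at z 56, slot floor at z 37; closed behind by a wall whose face is at x 60 and top at z 50.
- socket1 (a joint): Travel of bay 1's sprung socket, m: 0 at rest, grows as pressed towards the rack's -x, at most 0.020; 0.008 with a roller seated. Pushes back with about 1.8 N plus 0.3 N per mm. It is a steel cup open towards +x, 21 mm wide inside, its floor at z 37 and the underside of its 4 mm roof at z 64; at rest its mouth is at rack x -40 and its bottom at x -52.
- bay2 (a point): Bay 2 (rack y = 0 mm): where the centre of a fully seated roller lies, 45 mm above the table; axes as the rack's. Its slot, open at the top: two cheeks at rack x 45 to 59, 20 mm apart up to z 46, flared above to 33 mm apart at their tops at z 56, slot floor at z 37; closed behind by a wall whose face is at x 60 and top at z 50.
- socket2 (a joint): Travel of bay 2's sprung socket, m: 0 at rest, grows as pressed towards the rack's -x, at most 0.020; 0.008 with a roller seated. Pushes back with about 1.8 N plus 0.3 N per mm. It is a steel cup open towards +x, 21 mm wide inside, its floor at z 37 and the underside of its 4 mm roof at z 64; at rest its mouth is at rack x -40 and its bottom at x -52.
- bay3 (a point): Bay 3 (rack y = -80 mm): where the centre of a fully seated roller lies, 45 mm above the table; axes as the rack's. Its slot, open at the top: two cheeks at rack x 45 to 59, 20 mm apart up to z 46, flared above to 33 mm apart at their tops at z 56, slot floor at z 37; closed behind by a wall whose face is at x 60 and top at z 50.
- socket3 (a joint): Travel of bay 3's sprung socket, m: 0 at rest, grows as pressed towards the rack's -x, at most 0.020; 0.008 with a roller seated. Pushes back with about 1.8 N plus 0.3 N per mm. It is a steel cup open towards +x, 21 mm wide inside, its floor at z 37 and the underside of its 4 mm roof at z 64; at rest its mouth is at rack x -40 and its bottom at x -52.
- roller_a_mid (a point): Centre of an eight-sided pattern roller, orange with yellow bands: barrel 40 mm across its flats and 80 mm long along its own x, with a steel axle stub of 16 mm diameter sticking out 20 mm at each end (120 mm over all), 0.22 kg; the two ends are alike. Lies on the table on one of its flats, centre 20 mm up. May be absent.
- roller_b_mid (a point): Centre of an eight-sided pattern roller, blue with white bands: barrel 40 mm across its flats and 80 mm long along its own x, with a steel axle stub of 16 mm diameter sticking out 20 mm at each end (120 mm over all), 0.22 kg; the two ends are alike. Lies on the table on one of its flats, centre 20 mm up. May be absent.
- roller_c_mid (a point): Centre of an eight-sided pattern roller, grey with red bands: barrel 40 mm across its flats and 80 mm long along its own x, with a steel axle stub of 16 mm diameter sticking out 20 mm at each end (120 mm over all), 0.22 kg; the two ends are alike. Lies on the table on one of its flats, centre 20 mm up. May be absent.
- red_paint: Bystander: red paint bottle, 60 mm diameter, 130 mm tall. Origin on the table under its middle.
- yellow_jar: Bystander: small glass jar with a yellow lid, 56 mm diameter, 50 mm tall. Origin on the table under its middle.
- blue_jar: Bystander: small blue jar with a white lid, 52 mm diameter, 55 mm tall. Origin on the table under its middle.
- green_can: Bystander: green paint can, 56 mm diameter, 100 mm tall. Origin on the table under its middle.
Mind the look-alikes: they are no part of the job. What is shaped like the part that bears roller_c_mid but purple is not meant.

How it is judged:
On the way, in this order (a step that is already met when the one before it is completed fails the run):
1. The locking bar is drawn back, clear of the slots (value of joint lockbar above 0.033 m), for 0.2 s.
2. With the bar still back, every roller present is seated in a bay (value of joint lockbar above 0.025 m and ((distance between roller_a_mid and bay1 below 0.006 m and angle between the x axis of roller_a_mid and the x axis of bay1, either way round below 0.06 rad and value of joint socket1 above 0.005 m) or (distance between roller_a_mid and bay2 below 0.006 m and angle between the x axis of roller_a_mid and the x axis of bay2, either way round below 0.06 rad and value of joint socket2 above 0.005 m) or (distance between roller_a_mid and bay3 below 0.006 m and angle between the x axis of roller_a_mid and the x axis of bay3, either way round below 0.06 rad and value of joint socket3 above 0.005 m)) and ((distance between roller_b_mid and bay1 below 0.006 m and angle between the x axis of roller_b_mid and the x axis of bay1, either way round below 0.06 rad and value of joint socket1 above 0.005 m) or (distance between roller_b_mid and bay2 below 0.006 m and angle between the x axis of roller_b_mid and the x axis of bay2, either way round below 0.06 rad and value of joint socket2 above 0.005 m) or (distance between roller_b_mid and bay3 below 0.006 m and angle between the x axis of roller_b_mid and the x axis of bay3, either way round below 0.06 rad and value of joint socket3 above 0.005 m)) and ((distance between roller_c_mid and bay1 below 0.006 m and angle between the x axis of roller_c_mid and the x axis of bay1, either way round below 0.06 rad and value of joint socket1 above 0.005 m) or (distance between roller_c_mid and bay2 below 0.006 m and angle between the x axis of roller_c_mid and the x axis of bay2, either way round below 0.06 rad and value of joint socket2 above 0.005 m) or (distance between roller_c_mid and bay3 below 0.006 m and angle between the x axis of roller_c_mid and the x axis of bay3, either way round below 0.06 rad and value of joint socket3 above 0.005 m))), for 0.2 s.
3. The locking bar is slid home into its keeper (value of joint lockbar below 0.005 m), for 0.2 s.
At the end, for the whole second after the job is handed in: Every roller present is at rest in a bay: its centre within 6 mm of the bay's centre point, its axis within 0.06 rad of the bay's, that bay's socket pressed more than 5 mm; the bar is home (joint below 0.005 m) (((distance between roller_a_mid and bay1 below 0.006 m and angle between the x axis of roller_a_mid and the x axis of bay1, either way round below 0.06 rad and value of joint socket1 above 0.005 m) or (distance between roller_a_mid and bay2 below 0.006 m and angle between the x axis of roller_a_mid and the x axis of bay2, either way round below 0.06 rad and value of joint socket2 above 0.005 m) or (distance between roller_a_mid and bay3 below 0.006 m and angle between the x axis of roller_a_mid and the x axis of bay3, either way round below 0.06 rad and value of joint socket3 above 0.005 m)) and ((distance between roller_b_mid and bay1 below 0.006 m and angle between the x axis of roller_b_mid and the x axis of bay1, either way round below 0.06 rad and value of joint socket1 above 0.005 m) or (distance between roller_b_mid and bay2 below 0.006 m and angle between the x axis of roller_b_mid and the x axis of bay2, either way round below 0.06 rad and value of joint socket2 above 0.005 m) or (distance between roller_b_mid and bay3 below 0.006 m and angle between the x axis of roller_b_mid and the x axis of bay3, either way round below 0.06 rad and value of joint socket3 above 0.005 m)) and ((distance between roller_c_mid and bay1 below 0.006 m and angle between the x axis of roller_c_mid and the x axis of bay1, either way round below 0.06 rad and value of joint socket1 above 0.005 m) or (distance between roller_c_mid and bay2 below 0.006 m and angle between the x axis of roller_c_mid and the x axis of bay2, either way round below 0.06 rad and value of joint socket2 above 0.005 m) or (distance between roller_c_mid and bay3 below 0.006 m and angle between the x axis of roller_c_mid and the x axis of bay3, either way round below 0.06 rad and value of joint socket3 above 0.005 m)) and value of joint lockbar below 0.005 m and linear speed of each of roller_a, roller_b, roller_c below 0.02 m/s); the robot touches nothing.
It fails at once if A bystander is shoved more than 5 cm from its place (distance of any of red_paint, yellow_jar, blue_jar, green_can from where it was at the start of the episode above 0.05 m).
It fails at once if A standing bystander is knocked over (angle between any of red_paint, yellow_jar, blue_jar, green_can's own z axis and vertical above 0.6 rad).
Of roller_a, roller_b, roller_c only 2 to 3 are there at a start; the rules pass over those that are not, and their reading is None.
At some moment in a run one of roller_a, roller_b, roller_c may be knocked a few centimetres aside while the robot is not near it.
It also fails if it takes over 210 s, if anything falls off the work surface, if the arm or the gripper's body presses on something with over 40 N, if the wrist force passes 120 N, or if a joint passes its speed limit or range.

## Working session

There is one attempt and no reset: what is moved stays moved. The work goes in short steps, Python scripts to look and compute and a tool call to move; the robot and the scene stay as the last step left them, time stands still between calls to the robot, and variables do not carry over. Pictures are saved under pics/ and viewed, at most 14 in all, crops included, and the job is handed in when it is done.

Besides the shell and the picture viewer there is one more tool, called after "Request:" by a JSON object that holds its "name" and its "arguments", one argument or row to a line. move_arm: Moves the arm, as the interface text tells. Its arguments: {"type":"object","properties":{"moves":{"type":"array","items":{"type":"array"}},"force":{"type":"number"}},"required":["moves"]}

```bash
ls; mkdir -p pics
python3 - <<'E'
from station import robot, imaging
import cv2, numpy as np
o=robot.get_obs(); print({k:np.round(v,3).tolist() for k,v in o.items()})
for n in ("top","side"):
    im=imaging.get_image(n); cv2.imwrite(f"pics/{n}0.png",im[:,:,::-1]); c=imaging.calibration(n); print(n,c)
print(imaging.calibration("wrist"))
a=cv2.imread("pics/top0.png");
cv2.imwrite("pics/top0b.png",cv2.resize(a,(800,600),interpolation=cv2.INTER_CUBIC))
E
```

```text
pics
{'t': 0.0, 'q': [-1.41, 0.537, -0.004, 1.539, 0.003, 1.067, -0.071], 'dq': [0.0, 0.001, 0.001, -0.0, 0.001, -0.0, 0.0], 'effort': [-0.001, -57.095, 0.99, -25.16, -0.056, 0.018, 0.0], 'ee_pos': [0.146, 0.633, 0.238], 'eef_rot': [-0.0, 0.113, 0.994, -0.001], 'force': [0.193, 0.917, -0.085], 'wrist_torque': [-0.073, -0.028, -0.011], 'grasp_force': 0.0, 'width': 0.088}
top {'fx': 415.58974467233116, 'fy': 415.58974467233116, 'cx': 277.2547979819402, 'cy': 209.67375249934182, 'pose': array([[-0.00196686, -0.9970754 ,  0.07639882,  0.48443258],
       [-0.99971874,  0.0037662 ,  0.023415  , -0.08400081],
       [-0.02363425, -0.07633128, -0.99680237,  0.93727806],
       [ 0.        ,  0.        ,  0.        ,  1.        ]])}
side {'fx': 443.2225124547981, 'fy': 443.2225124547981, 'cx': 281.7036243804533, 'cy': 208.47751943055846, 'pose': array([[-0.78878968, -0.47736212,  0.38721603,  0.1724213 ],
       [-0.61457162,  0.60162775, -0.5102409 ,  0.42441565],
       [ 0.01060977, -0.64044474, -0.76793097,  0.8436225 ],
       [ 0.        ,  0.        ,  0.        ,  1.        ]])}
{'fx': 330.9268910209516, 'fy': 330.9268910209516, 'cx': 278.8407452585637, 'cy': 213.3719796433255, 'hand_eye': array([[-1.99672649e-04, -9.59215697e-01, -2.82675089e-01,
         7.25700037e-02],
       [ 9.99999866e-01, -3.26562878e-04,  4.01774406e-04,
         1.67905149e-04],
       [-4.77699507e-04, -2.82674971e-01,  9.59215634e-01,
        -1.46085729e-01],
       [ 0.00000000e+00,  0.00000000e+00,  0.00000000e+00,
         1.00000000e+00]])}
```

View pics/top0b.png

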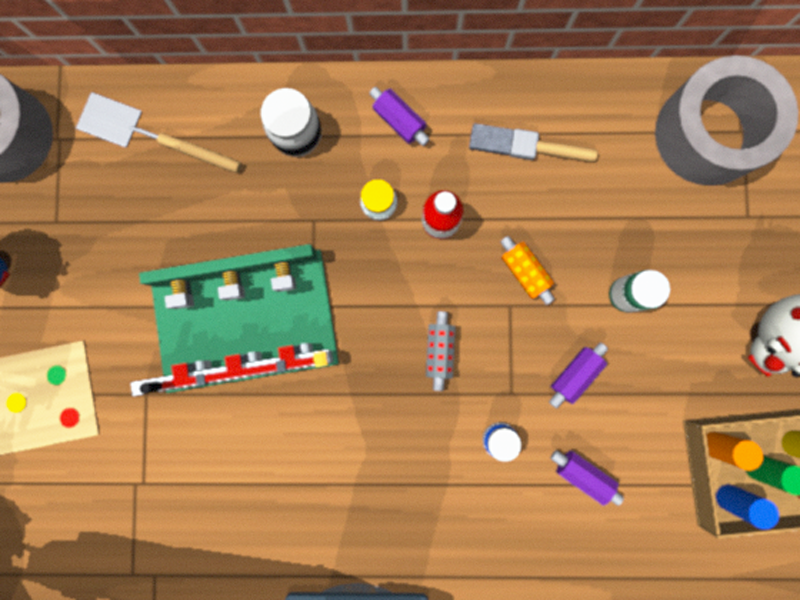

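View pics/side0.png

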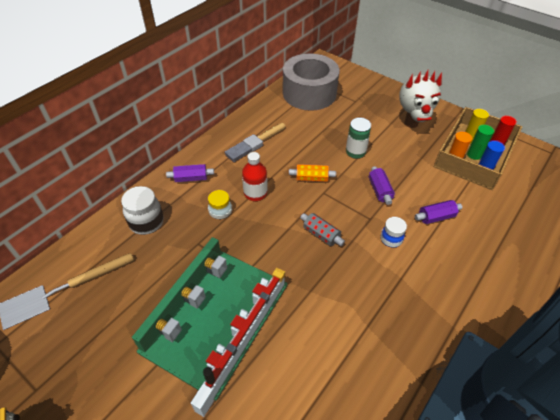

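The top view (800x600) shows:
- The rack is at about (245,320), with its knob at (150,387) and the brass keeper at (320,358).
- Orange roller A is at (527,270) and grey/red roller C at (441,350). No blue/white roller is on the table; the blue thing at (747,507) is a peg in a box.
- The purple look-alikes are at (400,117), (579,375) and (588,477). They are plain purple, so I leave them.

In the side view, A is at (313,173) and C at (322,230). Next I measure.

```bash
cat > h.py <<'E'
from station import robot, imaging, finish_job
import cv2, numpy as np
from scipy.spatial.transform import Rotation as R
def tool():
    o=robot.get_obs(); T=np.eye(4); w,x,y,z=o["eef_rot"]; T[:3,:3]=R.from_quat([x,y,z,w]).as_matrix(); T[:3,3]=o["ee_pos"]; return T
def shot(name,save=None):
    c=dict(imaging.calibration(name))
    if name=="wrist": c["pose"]=tool()@c["hand_eye"]
    im=imaging.get_image(name)
    if save: cv2.imwrite(f"pics/{save}.png",im[:,:,::-1])
    return im,c
def plane(c,uv,z):
    uv=np.atleast_2d(np.float64(uv)); d=np.c_[(uv[:,0]-c["cx"])/c["fx"],(uv[:,1]-c["cy"])/c["fy"],np.ones(len(uv))]@c["pose"][:3,:3].T
    p=c["pose"][:3,3]; return p+d*((z-p[2])/d[:,2])[:,None]
def proj(c,P):
    P=np.atleast_2d(P); q=(P-c["pose"][:3,3])@c["pose"][:3,:3]
    return np.c_[q[:,0]/q[:,2]*c["fx"]+c["cx"],q[:,1]/q[:,2]*c["fy"]+c["cy"]]
def blobs(im,lo,hi,amin=30):
    hsv=cv2.cvtColor(im,cv2.COLOR_RGB2HSV); m=cv2.inRange(hsv,np.array(lo),np.array(hi))
    n,l,s,ce=cv2.connectedComponentsWithStats(m)
    return [(s[i],ce[i],l==i) for i in range(1,n) if s[i][4]>=amin]
def go(p,yaw=None):
    "shift in tool axes and spin so TCP is at p with tool y along world angle yaw (mod pi)"
    T=tool(); d=T[:3,:3].T@(np.array(p)-T[:3,3]); s=0
    if yaw is not None:
        ty=T[:3,1]; s=(np.arctan2(ty[1],ty[0])-yaw+np.pi/2)%np.pi-np.pi/2   # tool z is down: +spin lowers yaw
    print("shift",np.round(d,4),"spin",round(float(s),3),"q7",round(float(robot.get_obs()["q"][6]),3))
E
python3 - <<'E'
from h import *
im=cv2.imread("pics/top0.png")[:,:,::-1].copy(); c=imaging.calibration("top")
def show(n,lo,hi,z,amin=15):
    for s,ce,m in blobs(im,lo,hi,amin): print(n,s.tolist(),ce.round(1),plane(c,ce,z).round(4)[0])
show("orange",(8,180,200),(20,255,255),.02*1.5)
show("red",(0,150,120),(4,255,255),.06)
show("green",(65,100,60),(85,255,220),.012,400)
show("yellow",(23,150,150),(32,255,255),.06)
E
```

```text
orange [351, 170, 36, 39, 352] [368.4 189. ] [ 0.5985 -0.2621  0.03  ]
orange [513, 308, 21, 21, 357] [523.  318.3] [ 0.3213 -0.5828  0.03  ]
red [296, 134, 28, 28, 354] [308. 151.] [ 0.6772 -0.1294  0.06  ]
red [554, 216, 6, 7, 35] [556.9 219. ] [ 0.53   -0.6453  0.06  ]
red [545, 236, 8, 10, 30] [548.7 240.4] [ 0.4856 -0.6263  0.06  ]
red [195, 242, 24, 16, 174] [204. 250.] [0.4668 0.0915 0.06  ]
red [143, 249, 50, 19, 308] [166.1 258.2] [0.4498 0.1717 0.06  ]
red [524, 248, 16, 15, 41] [530.2 255.3] [ 0.4549 -0.587   0.06  ]
red [536, 249, 13, 11, 104] [541.6 254.3] [ 0.457  -0.6104  0.06  ]
red [114, 255, 23, 17, 192] [125.7 263.3] [0.4391 0.2574 0.06  ]
red [43, 286, 12, 13, 123] [ 48.3 292. ] [0.3791 0.4209 0.06  ]
green [98, 172, 138, 91, 7371] [170.1 216.1] [0.5417 0.1784 0.012 ]
green [524, 321, 36, 25, 520] [545.2 332.6] [ 0.2879 -0.6385  0.012 ]
yellow [253, 126, 23, 23, 414] [263.9 136.6] [ 0.7093 -0.0351  0.06  ]
yellow [360, 175, 6, 6, 24] [362.8 177.5] [ 0.6195 -0.2449  0.06  ]
yellow [355, 180, 5, 4, 15] [357.1 181.5] [ 0.611  -0.2328  0.06  ]
yellow [366, 182, 5, 5, 22] [367.9 184.1] [ 0.6053 -0.2554  0.06  ]
yellow [360, 186, 5, 5, 15] [362.3 188. ] [ 0.597  -0.2434  0.06  ]
yellow [370, 188, 6, 6, 24] [372.8 191. ] [ 0.5906 -0.2654  0.06  ]
yellow [375, 195, 6, 6, 24] [377.8 197.6] [ 0.5764 -0.2757  0.06  ]
yellow [220, 247, 8, 9, 62] [223.9 251.2] [0.4644 0.0493 0.06  ]
yellow [4, 275, 15, 14, 159] [ 10.9 281.5] [0.401  0.5023 0.06  ]
yellow [548, 312, 12, 9, 18] [552.6 316.6] [ 0.3302 -0.6263  0.06  ]
```

Run:
```python
from h import *
print(tool().round(3)); go([0.48,0.17,0.26],-1.406)
```

```text
[[-0.974  0.225 -0.     0.146]
 [ 0.225  0.974 -0.002  0.633]
 [-0.    -0.002 -1.     0.238]
 [ 0.     0.     0.     1.   ]]
shift [-0.4295 -0.376  -0.0214] spin -0.391 q7 -0.071
```

Request:
{"name": "move_arm", "arguments": {
  "moves": [
    [0.0881, [-0.04, -0.035, -0.02], -0.04],
    [0.0881, [-0.08, -0.07, -0.02], -0.08],
    [0.0881, [-0.12, -0.105, -0.02], -0.12],
    [0.0881, [-0.155, -0.135, -0.02], -0.16],
    [0.0881, [-0.19, -0.165, -0.02], -0.2],
    [0.0881, [-0.225, -0.195, -0.02], -0.24],
    [0.0881, [-0.26, -0.225, -0.02], -0.28],
    [0.0881, [-0.295, -0.255, -0.02], -0.32],
    [0.0881, [-0.33, -0.285, -0.02], -0.36],
    [0.0881, [-0.36, -0.315, -0.02], -0.39]
  ]
}}

```text
t: 1.1
ee_pos: [0.4272, 0.2434, 0.2587]
eef_rot: [0.0, -0.082, 0.997, -0.0]
force: [1.1, 0.6, -0.7]
width: 0.0882
grasp_force: 0.0
```

Request:
{"name": "move_arm", "arguments": {
  "moves": [
    [0.0881, [-0.025, -0.05, 0], 0],
    [0.0881, [-0.045, -0.085, 0], 0],
    [0.0881, [-0.045, -0.085, 0], 0],
    [0.0881, [-0.045, -0.085, 0], 0],
    [0.0881, [-0.045, -0.085, 0], 0],
    [0.0881, [-0.045, -0.085, 0], 0],
    [0.0881, [-0.045, -0.085, 0], 0],
    [0.0881, [-0.045, -0.085, 0], 0],
    [0.0881, [-0.045, -0.085, 0], 0],
    [0.0881, [-0.045, -0.085, 0], 0]
  ]
}}

```text
t: 2.1
ee_pos: [0.4843, 0.1691, 0.2588]
eef_rot: [0.0, -0.082, 0.997, 0.0]
force: [0.1, 0.6, 0.1]
width: 0.0884
grasp_force: 0.0
```

Run:
```python
from h import *
im,c=shot("wrist","w1"); np.save("w1.npy",c["pose"]); print(tool().round(4),robot.get_obs()["force"])
```

```text
[[-9.867e-01 -1.627e-01  1.000e-04  4.843e-01]
 [-1.627e-01  9.867e-01  0.000e+00  1.690e-01]
 [-1.000e-04 -0.000e+00 -1.000e+00  2.588e-01]
 [ 0.000e+00  0.000e+00  0.000e+00  1.000e+00]] [ 0.13064316 -0.90595482  0.12814312]
```

View pics/w1.png

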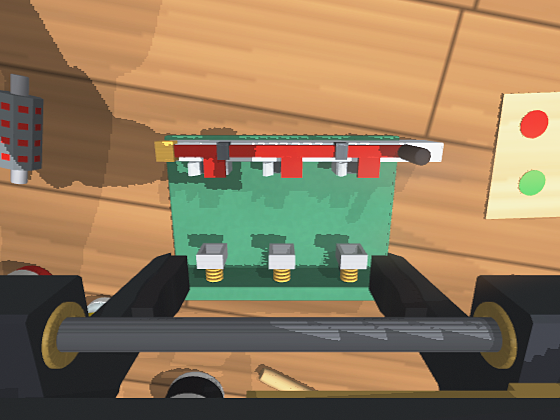

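The wrist view looks from the robot's side, with the far side down. It shows:
- Cup roofs at about (211,261), (281,261) and (352,261).
- Red teeth at (215,167), (291,168) and (368,167).
- White cheeks at (193,168), (267,168) and (341,168).
- The keeper at (163,151) and the knob at (415,155).

The teeth sit about 1 cm off the cup lines towards -y, which may mean the bar is not quite home or may be yaw. I'll check that numerically.

Run:
```python
from h import *
im=cv2.imread("pics/w1.png")[:,:,::-1].copy(); c=dict(imaging.calibration("wrist")); c["pose"]=np.load("w1.npy")
def corners(n,lo,hi,z,amin,ymin=0,ymax=420):
    for s,ce,m in blobs(im,lo,hi,amin):
        if not ymin<ce[1]<ymax: continue
        k=cv2.findContours(m.astype(np.uint8),0,1)[0][0]; b=cv2.boxPoints(cv2.minAreaRect(k))
        print(n,s.tolist(),ce.round(1),plane(c,ce,z).round(4)[0,:2],"corn",b.round(0).tolist())
corners("white",(0,0,190),(179,40,255),.068,40,130,290)
corners("red",(0,150,100),(5,255,255),.063,60,130,200)
corners("dark",(0,0,0),(179,255,60),.1,60,130,200)
corners("keeper",(20,120,120),(32,255,255),.067,40,130,290)
corners("green",(60,80,40),(90,255,255),.012,1500)
cv2.imwrite("pics/w1c.png",cv2.resize(im[120:310,140:450,::-1],None,fx=2.5,fy=2.5,interpolation=cv2.INTER_NEAREST))
```

```text
white [231, 143, 102, 2, 149] [288.1 143.3] [0.4372 0.1709] corn [[231.0, 143.0], [332.0, 143.0], [332.0, 144.0], [231.0, 144.0]]
white [348, 142, 96, 20, 438] [418.1 148.1] [0.4207 0.3004] corn [[348.0, 142.0], [443.0, 142.0], [443.0, 161.0], [348.0, 161.0]]
white [179, 157, 23, 4, 85] [189.7 158.6] [0.4684 0.0752] corn [[179.0, 157.0], [201.0, 157.0], [201.0, 160.0], [179.0, 160.0]]
white [252, 157, 25, 19, 234] [265.6 164.5] [0.4617 0.1519] corn [[251.0, 174.0], [252.0, 157.0], [276.0, 158.0], [275.0, 176.0]]
white [302, 158, 50, 5, 175] [324.6 159.6] [0.4472 0.2101] corn [[302.0, 158.0], [351.0, 158.0], [351.0, 162.0], [302.0, 162.0]]
white [380, 158, 28, 4, 98] [391.9 159.6] [0.4361 0.2774] corn [[380.0, 158.0], [407.0, 158.0], [407.0, 161.0], [380.0, 161.0]]
white [188, 162, 12, 14, 145] [193.3 168.8] [0.4781 0.0797] corn [[188.0, 162.0], [199.0, 162.0], [199.0, 175.0], [188.0, 175.0]]
white [338, 163, 9, 14, 106] [342.  169.4] [0.454  0.2297] corn [[338.0, 163.0], [346.0, 163.0], [346.0, 176.0], [338.0, 176.0]]
white [12, 170, 11, 14, 138] [ 16.6 176.4] [ 0.5153 -0.0985] corn 
[... 1043 characters left out ...]
2.0, 142.0], [423.0, 148.0], [398.0, 151.0]]
keeper [155, 141, 22, 21, 324] [164.5 150.9] [0.4649 0.0492] corn [[155.0, 141.0], [176.0, 141.0], [176.0, 161.0], [155.0, 161.0]]
keeper [206, 269, 17, 13, 117] [213.9 275. ] [0.5942 0.1132] corn [[206.0, 269.0], [222.0, 269.0], [222.0, 281.0], [206.0, 281.0]]
keeper [274, 271, 16, 11, 93] [281.5 276.4] [0.5836 0.1887] corn [[274.0, 271.0], [289.0, 271.0], [289.0, 281.0], [274.0, 281.0]]
keeper [341, 271, 17, 11, 85] [348.5 276.5] [0.5715 0.2633] corn [[341.0, 281.0], [341.0, 271.0], [357.0, 272.0], [357.0, 282.0]]
green [167, 161, 230, 139, 23835] [279.8 228.2] [0.5459 0.1807] corn [[166.0, 299.0], [167.0, 161.0], [396.0, 162.0], [395.0, 300.0]]
```

View pics/w1c.png

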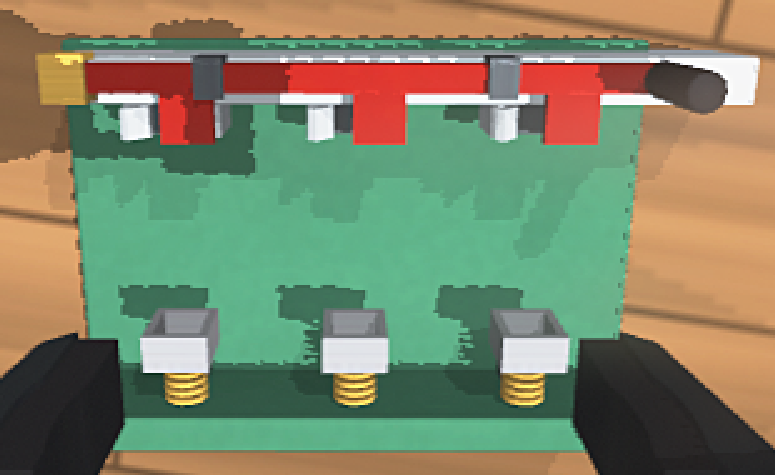

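```bash
cat >> h.py <<'E'
try:
    RO=np.load("rack.npy")
except Exception: RO=None
def rk(p):  # world -> rack
    p=np.atleast_2d(p); d=p-np.array([RO[0],RO[1],0]); return np.c_[d[:,:2]@RY(RO[2]),d[:,2]]
def RY(a): # columns rack x, rack y in world
    return np.array([[-np.cos(a),np.sin(a)],[-np.sin(a),-np.cos(a)]])
def wr(p):
    p=np.atleast_2d(np.float64(p)); return np.c_[p[:,:2]@RY(RO[2]).T+RO[:2],p[:,2]]
E
python3 - <<'E'
import h; from h import *
im=cv2.imread("pics/w1.png")[:,:,::-1].copy(); c=dict(imaging.calibration("wrist")); c["pose"]=np.load("w1.npy")
e=plane(c,[(209.5,254.8),(281.5,254.8),(353.5,254.8)],.068)
d=e[0]-e[2]; a=np.arctan2(d[0],-d[1]); mid=e.mean(0)[:2]; o=mid+0.040*RY(a)[:,0]; h.RO=np.r_[o,a]; np.save("rack.npy",h.RO); print(h.RO,np.linalg.norm(d))
f=lambda n,uv,z:print(n,(rk(plane(c,uv,z))*1000).round(1).tolist())
f("teeth tip edge",[(215,177.3),(292.3,177.3),(369,177.3)],.063)
hsv=cv2.cvtColor(im,cv2.COLOR_RGB2HSV); r=cv2.inRange(hsv,np.array((0,150,80)),np.array((5,255,255)))[172]
x=np.where(r)[0]; print(x[[0,-1]],x[np.where(np.diff(x)>1)[0]],x[np.where(np.diff(x)>1)[0]+1])
f("teeth r172",[(v,172) for v in x[[0,-1]]],.063)
f("cheek top centers",[(193.5,162.5),(267,162.5),(342,163)],.056)
f("knob top",[(420,154)],.108)
f("plate +x edge",[(279,134.5)],.012); f("housing",[(280,288),(280,300)],.064)
f("bar hole/white end",[(443,151)],.063)
f("keeper",[(155,151),(176,151)],.063)
E
```

```text
[0.51771389 0.17776639 0.16304348] 0.15867740042106665
teeth tip edge [[45.4, 69.6, 63.0], [45.4, -11.1, 63.0], [45.4, -91.1, 63.0]]
[204 378] [225 301] [281 358]
teeth r172 [[50.9, 80.7, 63.0], [50.9, -100.1, 63.0]]
cheek top centers [[59.8, 92.7, 56.0], [59.8, 15.4, 56.0], [59.3, -63.5, 56.0]]
knob top [[74.4, -122.4, 108.0]]
plate +x edge [[86.2, 2.8, 12.0]]
housing [[-83.1, 1.6, 64.0], [-98.7, 1.6, 64.0]]
bar hole/white end [[72.5, -164.6, 63.0]]
keeper [[72.4, 129.3, 63.0], [72.4, 107.9, 63.0]]
```

Run:
```python
from h import *
p=wr([72.5e-3,-.122,.080])[0]; print(p,RO); go(p,np.pi/2+RO[2])
```

```text
[0.42637211 0.28638005 0.08      ] [0.51771389 0.17776639 0.16304348]
shift [0.0381 0.1252 0.1788] spin 0.0 q7 1.362
```

Request:
{"name": "move_arm", "arguments": {
  "moves": [
    [0.06, [0.015, 0.045, 0.0], 0],
    [0.06, [0.03, 0.09, 0], 0],
    [0.06, [0.038, 0.125, 0.02], 0],
    [0.06, [0.038, 0.125, 0.05], 0],
    [0.06, [0.038, 0.125, 0.08], 0],
    [0.06, [0.038, 0.125, 0.11], 0],
    [0.06, [0.038, 0.125, 0.14], 0],
    [0.06, [0.038, 0.125, 0.165], 0],
    [0.06, [0.038, 0.125, 0.179], 0],
    [0.06, [0.038, 0.125, 0.179], 0]
  ]
}}

```text
t: 3.15
ee_pos: [0.4256, 0.2854, 0.0783]
eef_rot: [-0.001, -0.082, 0.997, -0.001]
force: [0.8, -0.1, 0.3]
width: 0.0597
grasp_force: 0.0
```

Request:
{"name": "move_arm", "arguments": {
  "force": 25,
  "moves": [
    [0.06, [0, 0, 0], 0],
    [0.0, [0, 0, 0], 0],
    [0.0, [0, 0, 0], 0],
    [0.0, [0, 0, 0], 0],
    [0.0, [0, 0, 0], 0],
    [0.0, [0, 0, 0], 0],
    [0.0, [0, 0, 0], 0],
    [0.0, [0, 0, 0], 0],
    [0.0, [0, 0, 0], 0],
    [0.0, [0, 0, 0], 0]
  ]
}}

```text
t: 4.15
ee_pos: [0.4265, 0.2867, 0.0799]
eef_rot: [0.0, -0.082, 0.997, 0.0]
force: [-1.6, 3.8, 2.4]
width: 0.0152
grasp_force: 25.0
```

Request:
{"name": "move_arm", "arguments": {
  "moves": [
    [0.0, [0, 0.005, 0], 0],
    [0.0, [0, 0.01, 0], 0],
    [0.0, [0, 0.015, 0], 0],
    [0.0, [0, 0.02, 0], 0],
    [0.0, [0, 0.024, 0], 0],
    [0.0, [0, 0.027, 0], 0],
    [0.0, [0, 0.029, 0], 0],
    [0.0, [0, 0.031, 0], 0],
    [0.0, [0, 0.031, 0], 0],
    [0.0, [0, 0.031, 0], 0]
  ]
}}

```text
t: 5.15
ee_pos: [0.4219, 0.3153, 0.0799]
eef_rot: [-0.0, -0.081, 0.997, -0.001]
force: [-1.3, -1.2, 5.7]
width: 0.0153
grasp_force: 25.0
```

Request:
{"name": "move_arm", "arguments": {
  "moves": [
    [0.0, [0, 0.0, 0], 0],
    [0.0, [0, 0.0, 0], 0],
    [0.05, [0, 0, 0], 0],
    [0.05, [0, 0, 0], 0],
    [0.05, [0, 0, 0], 0],
    [0.05, [0, 0, 0], 0],
    [0.05, [0, 0, -0.03], 0],
    [0.05, [0, 0, -0.07], 0],
    [0.08, [0, 0, -0.11], 0],
    [0.08, [0, 0, -0.13], 0]
  ]
}}

```text
t: 6.15
ee_pos: [0.4226, 0.3174, 0.2129]
eef_rot: [0.002, -0.081, 0.997, 0.001]
force: [0.6, 0.2, -0.5]
width: 0.064
grasp_force: 0.0
```

Run:
```python
from h import *
im,c=shot("top","top1")
T=tool()[:3,3]; print("tcp rack",rk(T).round(4))
for s,ce,m in blobs(im,(0,150,100),(5,255,255),30): print(s.tolist(),rk(plane(c,ce,.063)).round(4))
# roller C: grey; A: orange -> ends
p=wr([0,0,0])[0]
print(proj(c,[.6,-.26,.02]))
for s,ce,m in blobs(im,(0,0,60),(179,40,255),30):
    if 280<ce[0]<420 and 150<ce[1]<310: print("grey",s.tolist(),ce.round(1),plane(c,ce,.025).round(4)[0])
for s,ce,m in blobs(im,(8,150,150),(33,255,255),200): print("or",s.tolist(),ce.round(1),plane(c,ce,.03).round(4)[0])
```

```text
tcp rack [[ 0.0701 -0.1539  0.215 ]]
[296, 134, 28, 28, 384] [[-0.108   0.3304  0.063 ]]
[554, 216, 6, 7, 35] [[0.1213 0.8125 0.063 ]]
[545, 236, 8, 10, 30] [[0.1619 0.7863 0.063 ]]
[143, 244, 51, 23, 385] [[0.0647 0.0009 0.063 ]]
[524, 248, 16, 15, 46] [[0.186  0.7427 0.063 ]]
[536, 248, 13, 12, 103] [[0.1873 0.7662 0.063 ]]
[200, 252, 13, 6, 47] [[0.073 0.08  0.063]]
[102, 257, 35, 17, 232] [[ 0.0664 -0.1099  0.063 ]]
[[366.51847682 188.92925774]]
grey [296, 154, 24, 12, 73] [306.8 161.9] [ 0.6604 -0.1283  0.025 ]
grey [351, 166, 9, 9, 57] [354.8 169.8] [ 0.6421 -0.2341  0.025 ]
grey [378, 203, 10, 10, 61] [382.5 207.6] [ 0.558  -0.2932  0.025 ]
grey [298, 218, 21, 55, 553] [308.  245.4] [ 0.4759 -0.1295  0.025 ]
grey [385, 275, 10, 10, 65] [389.6 279.6] [ 0.4019 -0.3051  0.025 ]
or [336, 40, 149, 99, 2656] [421.6  81. ] [ 0.8399 -0.3845  0.03  ]
or [269, 42, 70, 52, 693] [303.2  65.3] [ 0.8789 -0.1216  0.03  ]
or [331, 42, 57, 33, 305] [356.8  54. ] [ 0.9036 -0.2421  0.03  ]
or [67, 45, 49, 29, 473] [90.3 57.5] [0.9032 0.3628 0.03  ]
or [128, 64, 38, 32, 258] [147.7  82.6] [0.843 
[... 1743 characters left out ...]
92] [225.1 341.8] [0.2702 0.0498 0.03  ]
or [64, 335, 57, 30, 438] [ 90.6 346.6] [0.2592 0.3409 0.03  ]
or [0, 336, 325, 68, 6086] [145.1 372.7] [0.2048 0.221  0.03  ]
or [426, 350, 68, 41, 657] [463.  368.4] [ 0.2172 -0.4535  0.03  ]
or [392, 364, 36, 26, 298] [411.3 376. ] [ 0.2011 -0.3447  0.03  ]
or [523, 373, 37, 32, 379] [545.9 387.8] [ 0.1785 -0.6235  0.03  ]
or [418, 379, 38, 26, 261] [435.9 394.1] [ 0.1644 -0.3952  0.03  ]
or [489, 381, 44, 24, 329] [511.5 393.6] [ 0.1663 -0.5519  0.03  ]
or [14, 403, 121, 17, 707] [ 75.8 410.3] [0.1259 0.3685 0.03  ]
or [427, 406, 41, 14, 229] [448.3 412.1] [ 0.1279 -0.4198  0.03  ]
or [490, 406, 43, 14, 205] [509.  412.1] [ 0.1289 -0.5451  0.03  ]
```

Run:
```python
from h import *
go([.44,-.13,.24],np.pi/2)
```

```text
shift [ 0.0563 -0.4449 -0.0272] spin 0.163 q7 1.043
```

Request:
{"name": "move_arm", "arguments": {
  "moves": [
    [0.0881, [0.005, -0.045, -0.027], 0.02],
    [0.0881, [0.01, -0.09, -0.027], 0.04],
    [0.0881, [0.016, -0.135, -0.027], 0.06],
    [0.0881, [0.022, -0.18, -0.027], 0.08],
    [0.0881, [0.028, -0.225, -0.027], 0.1],
    [0.0881, [0.034, -0.27, -0.027], 0.12],
    [0.0881, [0.04, -0.315, -0.027], 0.14],
    [0.0881, [0.046, -0.36, -0.027], 0.163],
    [0.0881, [0.052, -0.405, -0.027], 0.163],
    [0.0881, [0.056, -0.445, -0.027], 0.163]
  ]
}}

```text
t: 7.2
ee_pos: [0.4379, -0.1337, 0.2365]
eef_rot: [-0.0, 0.0, 1.0, -0.0]
force: [1.1, -0.0, 0.8]
width: 0.0888
grasp_force: 0.0
```

Request:
{"name": "move_arm", "arguments": {
  "moves": [
    [0.0881, [0, 0, 0], 0],
    [0.0881, [0, 0, 0], 0],
    [0.0881, [0, 0, 0], 0],
    [0.0881, [0, 0, 0], 0],
    [0.0881, [0, 0, 0], 0],
    [0.0881, [0, 0, 0], 0],
    [0.0881, [0, 0, 0], 0],
    [0.0881, [0, 0, 0], 0],
    [0.0881, [0, 0, 0], 0],
    [0.0881, [0, 0, 0], 0]
  ]
}}

```text
t: 8.2
ee_pos: [0.4386, -0.1316, 0.2367]
eef_rot: [0.0, -0.0, 1.0, -0.0]
force: [0.4, -0.1, 0.7]
width: 0.0882
grasp_force: 0.0
```

Run:
```python
from h import *
im,c=shot("wrist","w2"); np.save("w2.npy",c["pose"])
hsv=cv2.cvtColor(im,cv2.COLOR_RGB2HSV)
for s,ce,m in blobs(im,(0,0,60),(179,45,255),60):
    if ce[1]<300: print(s.tolist(),ce.round(1),plane(c,ce,.02).round(4)[0])
```

```text
[91, 50, 28, 26, 431] [104.5  62.5] [ 0.3145 -0.3069  0.02  ]
[159, 60, 52, 55, 2172] [184.3  86.4] [ 0.3371 -0.2284  0.02  ]
[192, 65, 29, 52, 139] [212.7  95.2] [ 0.3455 -0.1997  0.02  ]
[106, 139, 24, 23, 332] [117.4 149.9] [ 0.4014 -0.3059  0.02  ]
[262, 164, 40, 103, 2372] [280.6 214.1] [ 0.4738 -0.1293  0.02  ]
[425, 180, 135, 58, 2918] [489.4 204.8] [0.463  0.1076 0.02  ]
[543, 209, 17, 17, 188] [550.7 216.5] [0.4768 0.1804 0.02  ]
[58, 215, 16, 12, 117] [ 64.6 221.4] [ 0.4825 -0.3778  0.02  ]
[11, 263, 50, 13, 408] [ 37.7 270.3] [ 0.5444 -0.4215  0.02  ]
```

View pics/w2.png

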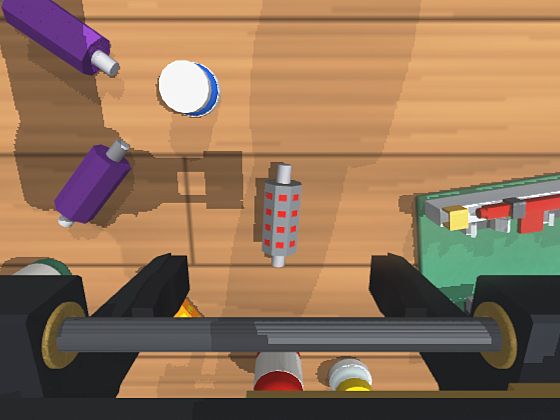

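```bash
cat >> h.py <<'E'
def roller(im,c,m,z=.022):
    "ends along main axis of mask -> world centre, axis yaw, length"
    v=np.argwhere(m)[:,::-1].astype(float); w=plane(c,v,z)[:,:2]; mu=w.mean(0)
    d=np.linalg.svd(w-mu,full_matrices=False)[2][0]
    for _ in range(2):
        t=(w-mu)@d; lo,hi=np.percentile(t,[.3,99.7])
        a=w[t<lo+.012].mean(0); b=w[t>hi-.012].mean(0); d=(b-a)/np.linalg.norm(b-a)
    ce=a+d*((lo+hi)/2-(a-mu)@d)
    return ce,np.arctan2(d[1],d[0]),hi-lo
E
python3 - <<'E'
from h import *
im=cv2.imread("pics/w2.png")[:,:,::-1].copy(); c=dict(imaging.calibration("wrist")); c["pose"]=np.load("w2.npy")
for s,ce,m in blobs(im,(0,0,60),(179,45,255),60):
    if s[4]==2372: r=roller(im,c,m,.021); print(r)
P=r[0]; go([P[0],P[1],.006],r[1]+np.pi/2)
E
```

```text
(array([ 0.47734749, -0.12919218]), np.float64(-0.05814397491489412), np.float64(0.12165136307261784))
shift [-0.0388  0.0024  0.2307] spin 0.058 q7 1.876
```

Request:
{"name": "move_arm", "arguments": {
  "moves": [
    [0.0881, [-0.026, 0.0024, 0.03], 0.058],
    [0.0881, [-0.026, 0.0024, 0.07], 0.058],
    [0.0881, [-0.026, 0.0024, 0.11], 0.058],
    [0.0881, [-0.026, 0.0024, 0.15], 0.058],
    [0.0881, [-0.026, 0.0024, 0.18], 0.058],
    [0.0881, [-0.026, 0.0024, 0.205], 0.058],
    [0.0881, [-0.026, 0.0024, 0.22], 0.058],
    [0.0881, [-0.026, 0.0024, 0.23], 0.058],
    [0.0881, [-0.026, 0.0024, 0.231], 0.058],
    [0.0881, [-0.026, 0.0024, 0.231], 0.058]
  ]
}}

```text
t: 9.25
ee_pos: [0.4649, -0.1292, 0.006]
eef_rot: [0.0, 0.029, 1.0, -0.0]
force: [0.4, 0.0, 0.3]
width: 0.0881
grasp_force: 0.0
```

Request:
{"name": "move_arm", "arguments": {
  "force": 15,
  "moves": [
    [0.0881, [0, 0, 0], 0],
    [0.0, [0, 0, 0], 0],
    [0.0, [0, 0, 0], 0],
    [0.0, [0, 0, 0], 0],
    [0.0, [0, 0, 0], 0],
    [0.0, [0, 0, 0], 0],
    [0.0, [0, 0, 0], 0],
    [0.0, [0, 0, 0], 0],
    [0.0, [0, 0, 0], 0],
    [0.0, [0, 0, 0], 0]
  ]
}}

```text
t: 10.25
ee_pos: [0.4645, -0.1291, 0.0057]
eef_rot: [-0.0, 0.029, 1.0, 0.0]
force: [0.7, 0.5, 1.0]
width: 0.0398
grasp_force: 15.0
```

Request:
{"name": "move_arm", "arguments": {
  "moves": [
    [0.0, [0, 0, -0.01], 0],
    [0.0, [0, 0, -0.03], 0],
    [0.0, [0, 0, -0.06], -0.05],
    [0.0, [0, 0, -0.09], -0.1],
    [0.0, [0, 0, -0.11], -0.15],
    [0.0, [0, 0, -0.12], -0.22],
    [0.0, [0, 0, -0.12], -0.22],
    [0.0, [0, 0, -0.12], -0.22],
    [0.0, [0, 0, -0.12], -0.22],
    [0.0, [0, 0, -0.12], -0.22]
  ]
}}

```text
t: 11.25
ee_pos: [0.4639, -0.129, 0.125]
eef_rot: [-0.001, -0.081, 0.997, 0.0]
force: [0.2, 0.4, -2.9]
width: 0.0398
grasp_force: 15.0
```

Run:
```python
from h import *
print(tool().round(4)); go(wr([.03,0,.16])[0],np.pi/2+RO[2])
shot("side","s1")
im=cv2.imread("pics/s1.png"); cv2.imwrite("pics/s1c.png",cv2.resize(im[100:330,200:480],None,fx=2.5,fy=2.5))
```

```text
[[-9.870e-01 -1.607e-01 -1.600e-03  4.639e-01]
 [-1.607e-01  9.870e-01  1.000e-04 -1.290e-01]
 [ 1.600e-03  4.000e-04 -1.000e+00  1.250e-01]
 [ 0.000e+00  0.000e+00  0.000e+00  1.000e+00]]
shift [-0.0723  0.2941 -0.035 ] spin -0.002 q7 2.101
```

View pics/s1c.png

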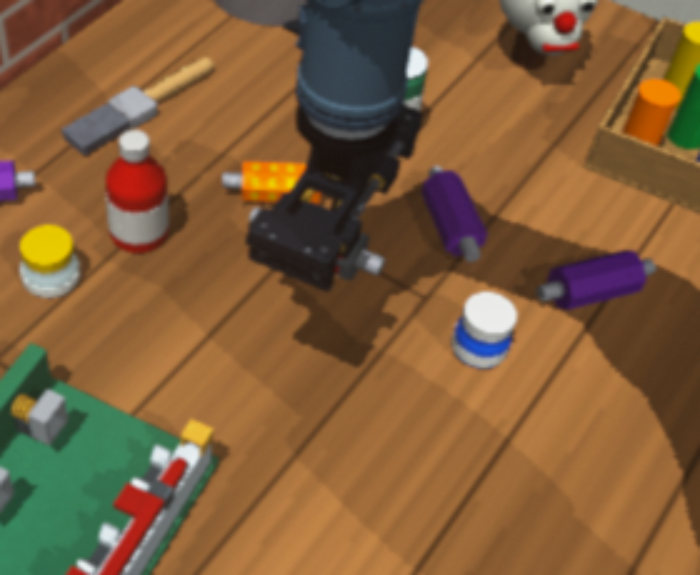

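Request:
{"name": "move_arm", "arguments": {
  "moves": [
    [0.0, [-0.01, 0.03, -0.035], 0],
    [0.0, [-0.02, 0.07, -0.035], 0],
    [0.0, [-0.03, 0.11, -0.035], 0],
    [0.0, [-0.04, 0.15, -0.035], 0],
    [0.0, [-0.05, 0.19, -0.035], 0],
    [0.0, [-0.058, 0.23, -0.035], 0],
    [0.0, [-0.0656, 0.265, -0.035], 0],
    [0.0, [-0.0656, 0.285, -0.035], 0],
    [0.0, [-0.0656, 0.294, -0.035], 0],
    [0.0, [-0.0656, 0.294, -0.035], 0]
  ]
}}

```text
t: 12.3
ee_pos: [0.4813, 0.1723, 0.1603]
eef_rot: [-0.0, -0.082, 0.997, -0.0]
force: [0.4, -0.0, -2.3]
width: 0.0398
grasp_force: 15.0
```

Run:
```python
from h import *
print((rk(tool()[:3,3])*1000).round(1)); go(wr([.0367,0,.066])[0],np.pi/2+RO[2])
im,c=shot("wrist","w3")
```

```text
[[ 36.8  -0.5 160.3]]
shift [-0.0002 -0.0005  0.0943] spin 0.001 q7 1.437
```

View pics/w3.png

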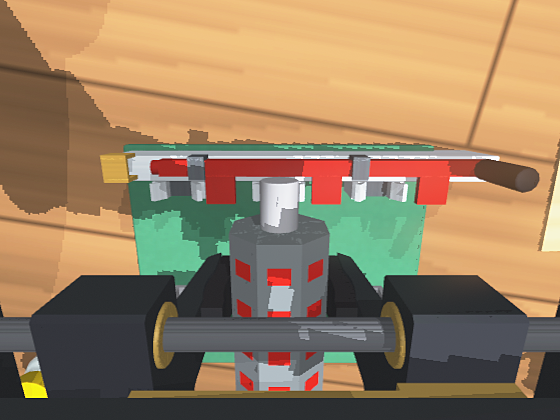

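The view shows the bar fully back: its teeth at (222,185) and (325,185) are midway between the slots. The stub at (280,205) lines up with bay 2. At cx≈24 my forward grip would bring the fingers to the teeth and cheeks at x 45. I'll set the roller down and regrip it at its centre.

Request:
{"name": "move_arm", "arguments": {
  "moves": [
    [0.0, [0.01, -0.04, 0], 0],
    [0.0, [0.02, -0.085, 0], 0],
    [0.0, [0.03, -0.13, 0], 0],
    [0.0, [0.04, -0.175, 0], 0],
    [0.0, [0.05, -0.215, 0.01], 0],
    [0.0, [0.06, -0.24, 0.03], 0],
    [0.0, [0.066, -0.26, 0.06], 0],
    [0.0, [0.066, -0.26, 0.09], 0],
    [0.0, [0.066, -0.26, 0.11], 0],
    [0.0, [0.066, -0.26, 0.125], 0]
  ]
}}

```text
t: 13.35
ee_pos: [0.4572, -0.098, 0.0345]
eef_rot: [-0.001, -0.079, 0.997, -0.0]
force: [0.1, 0.2, -2.7]
width: 0.0398
grasp_force: 15.0
```

Request:
{"name": "move_arm", "arguments": {
  "moves": [
    [0.0, [0, 0, 0.01], 0],
    [0.0, [0, 0, 0.018], 0],
    [0.0, [0, 0, 0.024], 0],
    [0.0, [0, 0, 0.027], 0],
    [0.0, [0, 0, 0.029], 0],
    [0.0, [0, 0, 0.029], 0],
    [0.07, [0, 0, 0.029], 0],
    [0.07, [0, 0, 0.029], 0],
    [0.07, [0, 0, 0.029], 0],
    [0.07, [0, 0, 0.029], 0]
  ]
}}

```text
t: 14.35
ee_pos: [0.4589, -0.0956, 0.0069]
eef_rot: [0.0, -0.081, 0.997, -0.0]
force: [0.1, -0.3, -0.3]
width: 0.0689
grasp_force: 0.0
```

Request:
{"name": "move_arm", "arguments": {
  "force": 15,
  "moves": [
    [0.07, [-0.006, 0, 0], 0],
    [0.07, [-0.0127, 0, 0], 0],
    [0.07, [-0.0127, 0, 0], 0],
    [0.07, [-0.0127, 0, 0], 0],
    [0.0, [-0.0127, 0, 0], 0],
    [0.0, [-0.0127, 0, 0], 0],
    [0.0, [-0.0127, 0, 0], 0],
    [0.0, [-0.0127, 0, 0], 0],
    [0.0, [-0.0127, 0, 0], 0],
    [0.0, [-0.0127, 0, 0], 0]
  ]
}}

```text
t: 15.35
ee_pos: [0.4711, -0.0936, 0.0067]
eef_rot: [-0.0, -0.081, 0.997, 0.0]
force: [-0.2, -1.1, -0.6]
width: 0.04
grasp_force: 15.0
```

Run:
```python
from h import *
print(tool()[:3,3].round(4)); go(wr([-.150,0,.16])[0],np.pi/2+RO[2])
```

```text
[ 0.4711 -0.0936  0.0067]
shift [-0.2398  0.2604 -0.1533] spin -0.001 q7 2.11
```

Request:
{"name": "move_arm", "arguments": {
  "moves": [
    [0.0, [0, 0, -0.03], 0],
    [0.0, [0, 0, -0.07], 0],
    [0.0, [0, 0.0, -0.11], 0],
    [0.0, [-0.02, 0.02, -0.14], 0],
    [0.0, [-0.05, 0.05, -0.153], 0],
    [0.0, [-0.08, 0.085, -0.153], 0],
    [0.0, [-0.11, 0.12, -0.153], 0],
    [0.0, [-0.14, 0.15, -0.153], 0],
    [0.0, [-0.17, 0.185, -0.153], 0],
    [0.0, [-0.2, 0.22, -0.153], 0]
  ]
}}

```text
t: 16.35
ee_pos: [0.6331, 0.1573, 0.1591]
eef_rot: [-0.001, -0.081, 0.997, -0.0]
force: [1.5, -0.2, -3.4]
width: 0.0398
grasp_force: 15.0
```

Request:
{"name": "move_arm", "arguments": {
  "moves": [
    [0.0, [-0.03, 0.03, 0], 0],
    [0.0, [-0.04, 0.04, 0], 0],
    [0.0, [-0.04, 0.04, 0.02], 0],
    [0.0, [-0.04, 0.04, 0.05], 0],
    [0.0, [-0.04, 0.04, 0.075], 0],
    [0.0, [-0.04, 0.04, 0.09], 0],
    [0.0, [-0.04, 0.04, 0.09], 0],
    [0.0, [-0.04, 0.04, 0.09], 0],
    [0.0, [-0.04, 0.04, 0.09], 0],
    [0.0, [-0.04, 0.04, 0.09], 0]
  ]
}}

```text
t: 17.35
ee_pos: [0.667, 0.202, 0.0712]
eef_rot: [0.001, -0.081, 0.997, 0.0]
force: [0.1, -0.3, -2.6]
width: 0.0401
grasp_force: 15.0
```

Run:
```python
from h import *
print((rk(tool()[:3,3])*1000).round(1)); go(wr([-.150,0,.048])[0],np.pi/2+RO[2])
```

```text
[[-151.3    0.3   71.2]]
shift [0.0013 0.0003 0.0232] spin -0.001 q7 1.555
```

Request:
{"name": "move_arm", "arguments": {
  "moves": [
    [0.0, [0.001, 0, 0.004], 0],
    [0.0, [0.001, 0, 0.008], 0],
    [0.0, [0.001, 0, 0.011], 0],
    [0.0, [0.001, 0, 0.014], 0],
    [0.0, [0.001, 0, 0.017], 0],
    [0.0, [0.001, 0, 0.019], 0],
    [0.0, [0.001, 0, 0.021], 0],
    [0.0, [0.001, 0, 0.023], 0],
    [0.0, [0.001, 0, 0.023], 0],
    [0.0, [0.001, 0, 0.023], 0]
  ]
}}

```text
t: 18.35
ee_pos: [0.6651, 0.2016, 0.0467]
eef_rot: [0.0, -0.081, 0.997, -0.0]
force: [0.4, -0.7, -0.8]
width: 0.0401
grasp_force: 15.0
```

Request:
{"name": "move_arm", "arguments": {
  "moves": [
    [0.0, [0, 0, 0], 0],
    [0.0, [0, 0, -0.02], 0],
    [0.0, [0, 0, -0.05], 0],
    [0.0, [0, 0, -0.08], 0],
    [0.0, [0, 0, -0.1], 0],
    [0.0, [0, 0, -0.1], 0],
    [0.0, [0, 0, -0.1], 0],
    [0.0, [0, 0, -0.1], 0],
    [0.0, [0, 0, -0.1], 0],
    [0.0, [0, 0, -0.1], 0]
  ]
}}

```text
t: 19.35
ee_pos: [0.6644, 0.2014, 0.1455]
eef_rot: [-0.001, -0.081, 0.997, -0.0]
force: [-0.5, 0.2, -2.4]
width: 0.0397
grasp_force: 15.0
```

Run:
```python
from h import *
print((rk(tool()[:3,3])*1000).round(1))
im,c=shot("wrist","w4"); s,cs=shot("side","s4")
p=rk(tool()[:3,3])[0]
for sl in (0,.1,.2,.3):
    q=wr([p+[.06*np.cos(sl),0,.0133+.06*np.sin(sl)],p+[-.06*np.cos(sl),0,.0133-.06*np.sin(sl)]]); print(sl,proj(c,q).round(0).tolist(),proj(cs,q).round(0).tolist())
a=cv2.resize(s[90:330,60:320,::-1],None,fx=1.5,fy=1.5); b=im[:360,60:460,::-1]
cv2.imwrite("pics/m4.png",np.hstack([a,b]))
```

```text
[[-148.6    0.5  145.5]]
0 [[279.0, 150.0], [279.0, 395.0]] [[169.0, 258.0], [119.0, 233.0]]
0.1 [[279.0, 152.0], [279.0, 385.0]] [[169.0, 257.0], [120.0, 235.0]]
0.2 [[279.0, 156.0], [279.0, 375.0]] [[168.0, 255.0], [121.0, 237.0]]
0.3 [[279.0, 163.0], [279.0, 365.0]] [[166.0, 252.0], [122.0, 239.0]]
```

View pics/m4.png

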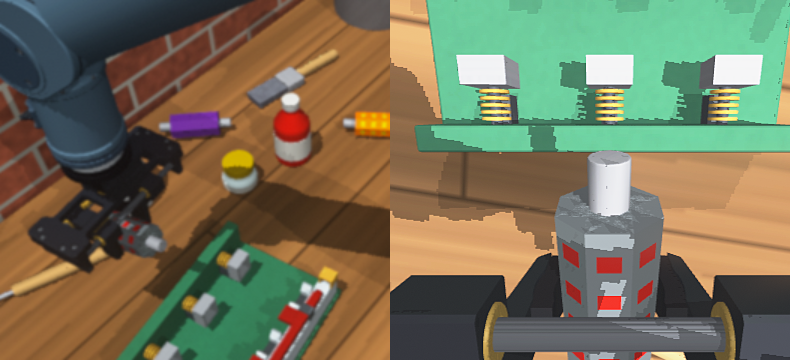

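Run:
```python
from h import *
c=dict(imaging.calibration("wrist")); c["pose"]=tool()@c["hand_eye"]; p=rk(tool()[:3,3])[0]+[0,0,.0133]
for sl in (0,.1,.15,.2,.25,.3):
    C,S=np.cos(sl),np.sin(sl); f=lambda a,b:p+[a*C-b*S,0,a*S+b*C]
    print(sl,proj(c,wr([f(.06,.008),f(.06,-.008),f(.04,.02),f(.04,-.02)]))[:,1].round(0))
im=cv2.imread("pics/w4.png"); print([(r,im[r,279].tolist()) for r in range(146,172,2)]); print([(r,im[r,262:298:9].mean(1).round().tolist()) for r in range(180,245,3)])
```

```text
0 [151. 147. 211. 188.]
0.1 [156. 147. 221. 186.]
0.15 [159. 148. 226. 185.]
0.2 [163. 149. 231. 185.]
0.25 [167. 150. 237. 185.]
0.3 [172. 152. 243. 185.]
[(146, [163, 214, 113]), (148, [162, 212, 111]), (150, [158, 158, 150]), (152, [168, 158, 158]), (154, [166, 160, 159]), (156, [169, 165, 161]), (158, [172, 167, 166]), (160, [152, 147, 145]), (162, [154, 148, 147]), (164, [188, 183, 181]), (166, [242, 240, 238]), (168, [237, 233, 232]), (170, [238, 233, 232])]
[(180, [154.0, 220.0, 235.0, 239.0]), (183, [155.0, 220.0, 236.0, 238.0]), (186, [155.0, 221.0, 236.0, 238.0]), (189, [156.0, 221.0, 236.0, 239.0]), (192, [157.0, 222.0, 236.0, 238.0]), (195, [158.0, 223.0, 237.0, 238.0]), (198, [159.0, 224.0, 237.0, 238.0]), (201, [159.0, 224.0, 237.0, 238.0]), (204, [159.0, 225.0, 237.0, 238.0]), (207, [159.0, 226.0, 238.0, 238.0]), (210, [160.0, 226.0, 239.0, 238.0]), (213, [137.0, 217.0, 240.0, 243.0]), (216, [121.0, 127.0, 148.0, 100.0]), (219, [113.0, 119.0, 122.0, 111.0]), (222, [110.0, 110.0, 122.0, 126.0]), (225, [115.0, 123.0, 109.0, 126.0]), (228, [159.0, 122.0, 111.0, 109.0]), (231, [114.0, 122.0, 110.0, 111.0]), (234, [161.0, 161.0, 161.0, 162.0]), (237, [188.0, 188.0, 188.0, 188.0]), (240, [188.0, 188.0, 188.0, 187.0]), (243, [187.0, 188.0, 188.0, 187.0])]
```

The pictures and the feature rows give a tilt of about 0.21 rad (slot end up). The stub at (280,160) lines up with the middle cup at (279,71). Moving over bay 2.

Request:
{"name": "move_arm", "arguments": {
  "moves": [
    [0.0, [0.03, 0, 0], 0],
    [0.0, [0.065, 0, 0], 0],
    [0.0, [0.1, 0, 0], 0],
    [0.0, [0.135, 0, 0], 0],
    [0.0, [0.16, 0, 0], 0],
    [0.0, [0.1736, 0, 0], 0],
    [0.0, [0.1736, 0, 0.02], 0],
    [0.0, [0.1736, 0, 0.045], 0],
    [0.0, [0.1736, 0, 0.065], 0],
    [0.0, [0.1736, 0, 0.065], 0]
  ]
}}

```text
t: 20.45
ee_pos: [0.4921, 0.173, 0.0798]
eef_rot: [-0.002, -0.081, 0.997, -0.001]
force: [-0.5, -0.6, -2.2]
width: 0.0398
grasp_force: 15.0
```

Run:
```python
from h import *
print((rk(tool()[:3,3])*1000).round(1)); go(wr([.025,0.0005,.056])[0],np.pi/2+RO[2])
```

```text
[[26.1  0.6 79.8]]
shift [-0.0012  0.0001  0.0238] spin -0.001 q7 1.516
```

Request:
{"name": "move_arm", "arguments": {
  "moves": [
    [0.0, [-0.001, 0, 0.012], 0],
    [0.0, [-0.001, 0, 0.02], 0],
    [0.0, [-0.001, 0, 0.024], 0],
    [0.0, [-0.001, 0, 0.024], 0],
    [0.0, [-0.004, 0, 0.026], 0],
    [0.0, [-0.007, 0, 0.028], 0],
    [0.0, [-0.01, 0, 0.028], 0],
    [0.0, [-0.013, 0, 0.028], 0],
    [0.0, [-0.013, 0, 0.028], 0],
    [0.0, [-0.013, 0, 0.028], 0]
  ]
}}

```text
t: 21.45
ee_pos: [0.5066, 0.1757, 0.0538]
eef_rot: [-0.0, -0.081, 0.997, -0.0]
force: [-0.1, 0.6, -2.8]
width: 0.0395
grasp_force: 15.0
```

Run:
```python
from h import *
print((rk(tool()[:3,3])*1000).round(1))
im,c=shot("wrist","w5"); s,cs=shot("side","s5")
a=cv2.resize(s[220:420,120:320,::-1],(360,360)); b=im[:360,60:460,::-1]
cv2.imwrite("pics/m5.png",np.hstack([a,b]))
```

```text
[[11.3  0.3 53.8]]
```

View pics/m5.png

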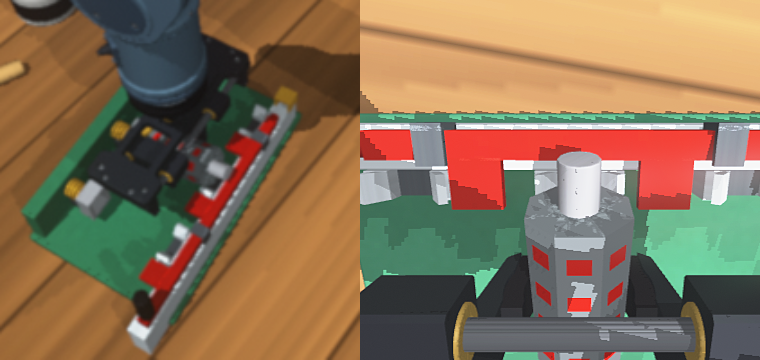

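Request:
{"name": "move_arm", "arguments": {
  "moves": [
    [0.0, [-0.002, 0, 0], 0],
    [0.0, [-0.004, 0, 0], 0],
    [0.0, [-0.006, 0, 0], 0],
    [0.0, [-0.008, 0, 0], 0],
    [0.0, [-0.01, 0, 0], 0],
    [0.0, [-0.012, 0, 0], 0],
    [0.0, [-0.0135, 0, 0], 0],
    [0.0, [-0.0145, 0, 0], 0],
    [0.0, [-0.0145, 0, 0], 0],
    [0.0, [-0.0145, 0, 0], 0]
  ]
}}

```text
t: 22.55
ee_pos: [0.5204, 0.1779, 0.0536]
eef_rot: [-0.0, -0.081, 0.997, -0.0]
force: [-5.0, 0.4, -1.6]
width: 0.0402
grasp_force: 15.0
```

The spring's 5 N shows the axle is in the cup and pressing it. Now I tip it down.

Request:
{"name": "move_arm", "arguments": {
  "moves": [
    [0.0, [0, 0, 0.003], 0],
    [0.0, [0, 0, 0.006], 0],
    [0.0, [0, 0, 0.009], 0],
    [0.0, [0, 0, 0.012], 0],
    [0.0, [0, 0, 0.015], 0],
    [0.0, [0, 0, 0.018], 0],
    [0.0, [0, 0, 0.0205], 0],
    [0.0, [0, 0, 0.0225], 0],
    [0.0, [0, 0, 0.0225], 0],
    [0.0, [0, 0, 0.0225], 0]
  ]
}}

```text
t: 23.55
ee_pos: [0.5217, 0.1782, 0.0317]
eef_rot: [0.001, -0.081, 0.997, 0.0]
force: [-3.3, -0.5, 5.2]
width: 0.04
grasp_force: 15.0
```

Run:
```python
from h import *
print((rk(tool()[:3,3])*1000).round(1))
im,c=shot("wrist","w6"); cv2.imwrite("pics/w6c.png",im[:360,60:460,::-1])
p=rk(tool()[:3,3])[0]
for z in (.0133,.015,.02):
  for sl in (0,.05,.1,.2):
    C,S=np.cos(sl),np.sin(sl); f=lambda a,b:p+[a*C-b*S,0,a*S+b*C+z]
    print(z,sl,proj(c,wr([f(.06,.008),f(.06,-.008),f(.04,.02),f(.04,-.02)]))[:,1].round(0))
```

```text
[[-4.   0.2 31.7]]
0.0133 0 [151. 147. 212. 188.]
0.0133 0.05 [153. 147. 216. 187.]
0.0133 0.1 [156. 147. 221. 186.]
0.0133 0.2 [163. 149. 231. 185.]
0.015 0 [151. 147. 213. 189.]
0.015 0.05 [154. 147. 218. 188.]
0.015 0.1 [156. 148. 222. 187.]
0.015 0.2 [164. 149. 233. 186.]
0.02 0 [153. 149. 217. 191.]
0.02 0.05 [155. 149. 222. 190.]
0.02 0.1 [158. 149. 227. 189.]
0.02 0.2 [166. 151. 239. 188.]
```

View pics/w6c.png

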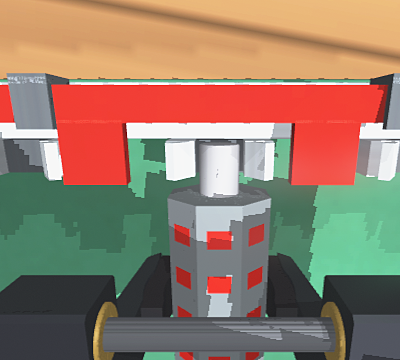

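Request:
{"name": "move_arm", "arguments": {
  "moves": [
    [0.065, [0, 0, 0], 0],
    [0.065, [0, 0, 0], 0],
    [0.065, [0, 0, 0], 0],
    [0.065, [0, 0, 0], 0],
    [0.065, [0, 0, -0.015], 0],
    [0.065, [0, 0, -0.035], 0],
    [0.065, [0, 0, -0.07], 0],
    [0.065, [0, 0, -0.11], 0],
    [0.065, [0, 0, -0.15], 0],
    [0.065, [0, 0, -0.19], 0]
  ]
}}

```text
t: 24.6
ee_pos: [0.5208, 0.1778, 0.224]
eef_rot: [0.001, -0.081, 0.997, 0.0]
force: [1.1, -0.1, -1.1]
width: 0.0651
grasp_force: 0.0
```

Request:
{"name": "move_arm", "arguments": {
  "moves": [
    [0.0881, [0.03, 0, 0], 0],
    [0.0881, [0.03, 0, 0], 0],
    [0.0881, [0.03, 0, 0], 0],
    [0.0881, [0.03, 0, 0], 0],
    [0.0881, [0.03, 0, 0], 0],
    [0.0881, [0.03, 0, 0], 0],
    [0.0881, [0.03, 0, 0], 0],
    [0.0881, [0.03, 0, 0], 0],
    [0.0881, [0.03, 0, 0], 0],
    [0.0881, [0.03, 0, 0], 0]
  ]
}}

```text
t: 25.6
ee_pos: [0.4913, 0.1732, 0.2212]
eef_rot: [-0.0, -0.081, 0.997, -0.0]
force: [0.3, -0.6, -1.0]
width: 0.0882
grasp_force: 0.0
```

Run:
```python
from h import *
im,c=shot("wrist","w7"); cv2.imwrite("pics/w7c.png",cv2.resize(im[100:330,130:450,::-1],None,fx=2.4,fy=2.4))
for sl,dz,dx in ((0,0,0),(.06,0,0),(.2,.012,0)):
    C,S=np.cos(sl),np.sin(sl); f=lambda a,b:np.array([a*C-b*S+dx,0,a*S+b*C+.045+dz])
    print(sl,((proj(c,wr([f(.06,.008),f(.04,.02),f(-.04,.02),f(-.06,.008)]))-[130,100])*2.4).round(0).tolist())
```

```text
0 [[357.0, 142.0], [357.0, 198.0], [358.0, 388.0], [358.0, 419.0]]
0.06 [[357.0, 145.0], [357.0, 203.0], [358.0, 388.0], [358.0, 416.0]]
0.2 [[357.0, 158.0], [357.0, 221.0], [358.0, 399.0], [358.0, 419.0]]
```

View pics/w7c.png

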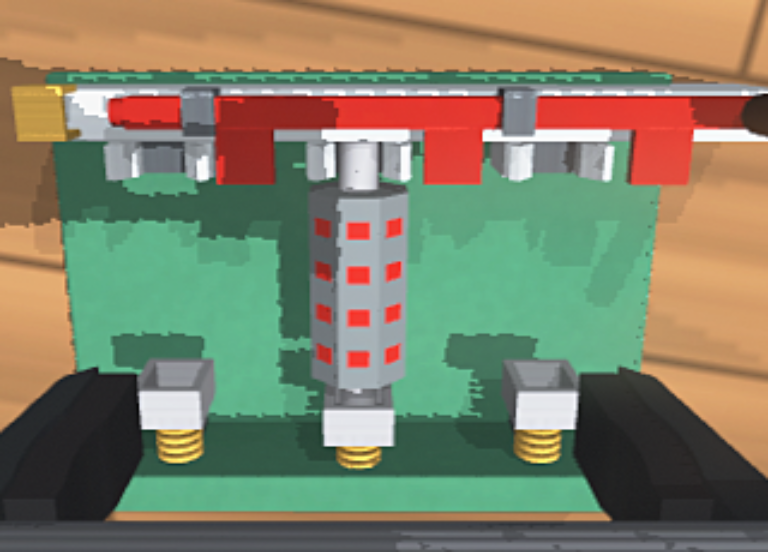

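Roller C is seated in bay 2: the barrel ends match the predicted rows and its cup is pressed in about 7–8 mm. Now roller A.

Run:
```python
from h import *
go([.56,-.26,.24],np.pi/2+RO[2])
im,c=shot("top","top2")
for s,ce,m in blobs(im,(0,0,60),(179,40,255),40):
    if 330<ce[0]<420 and 150<ce[1]<230: print("stub",s.tolist(),ce.round(1),plane(c,ce,.025).round(4)[0])
```

```text
shift [ 0.0021 -0.4386 -0.0188] spin -0.001 q7 1.436
stub [351, 166, 9, 9, 58] [354.8 169.8] [ 0.6419 -0.2342  0.025 ]
stub [378, 203, 10, 10, 62] [382.6 207.6] [ 0.558  -0.2933  0.025 ]
```

Request:
{"name": "move_arm", "arguments": {
  "moves": [
    [0.0881, [0, -0.045, -0.02], 0],
    [0.0881, [0, -0.09, -0.02], 0],
    [0.0881, [0, -0.135, -0.02], 0],
    [0.0881, [0, -0.18, -0.02], 0],
    [0.0881, [0, -0.225, -0.02], 0],
    [0.0881, [0, -0.27, -0.02], 0],
    [0.0881, [0, -0.315, -0.02], 0],
    [0.0881, [0, -0.36, -0.02], 0],
    [0.0881, [0, -0.405, -0.02], 0],
    [0.0881, [0.002, -0.438, -0.02], 0]
  ]
}}

```text
t: 26.7
ee_pos: [0.5599, -0.2627, 0.2413]
eef_rot: [0.0, -0.08, 0.997, -0.001]
force: [-0.5, 0.7, 0.2]
width: 0.0882
grasp_force: 0.0
```

Request:
{"name": "move_arm", "arguments": {
  "moves": [
    [0.0881, [0, 0, 0], -0.1],
    [0.0881, [0, 0, 0], -0.2],
    [0.0881, [0, 0, 0], -0.3],
    [0.0881, [0, 0, 0], -0.3],
    [0.0881, [0, 0, 0], -0.3],
    [0.0881, [0, 0, 0], -0.3],
    [0.0881, [0, 0, 0], -0.3],
    [0.0881, [0, 0, 0], -0.3],
    [0.0881, [0, 0, 0], -0.3],
    [0.0881, [0, 0, 0], -0.3]
  ]
}}

```text
t: 27.7
ee_pos: [0.5601, -0.2593, 0.2412]
eef_rot: [0.0, -0.229, 0.973, -0.0]
force: [0.6, -0.4, 0.3]
width: 0.0881
grasp_force: 0.0
```

Run:
```python
from h import *
print(robot.get_obs()["q"].round(3))
im,c=shot("wrist","w8"); np.save("w8.npy",c["pose"])
hsv=cv2.cvtColor(im,cv2.COLOR_RGB2HSV)
for s,ce,m in blobs(im,(8,200,200),(33,255,255),150):
    if ce[1]<330: print("or",s.tolist(),ce.round(1),plane(c,ce,.03).round(4)[0])
for s,ce,m in blobs(im,(0,0,90),(179,40,255),60):
    w=plane(c,ce,.02)[0]
    if np.hypot(w[0]-.6,w[1]+.263)<.09: print("st",s.tolist(),ce.round(1),w.round(4))
```

```text
[ 0.087  0.497  0.384  1.646 -0.209  1.039  2.567]
or [236, 177, 45, 75, 2374] [259.5 214.3] [ 0.6002 -0.2637  0.03  ]
st [244, 160, 16, 20, 262] [251.7 169.7] [ 0.5602 -0.2929  0.02  ]
st [260, 250, 14, 12, 131] [267. 256.] [ 0.6463 -0.2323  0.02  ]
```

View pics/w8.png

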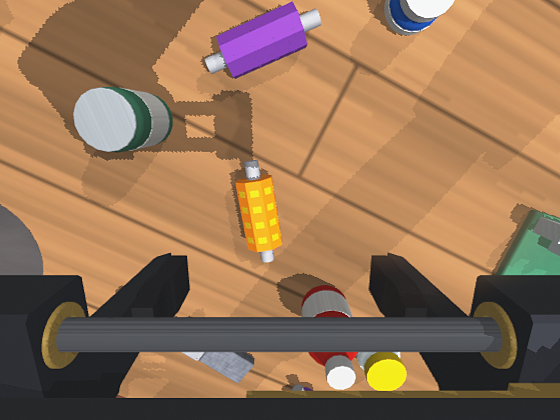

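Run:
```python
from h import *
im=cv2.imread("pics/w8.png")[:,:,::-1].copy(); c=dict(imaging.calibration("wrist")); c["pose"]=np.load("w8.npy")
hsv=cv2.cvtColor(im,cv2.COLOR_RGB2HSV); m=cv2.inRange(hsv,np.array((8,190,150)),np.array((33,255,255)))|cv2.inRange(hsv,np.array((0,0,70)),np.array((179,60,255)))
k=np.zeros_like(m); k[155:266,232:286]=m[155:266,232:286]
n,l,s,ce=cv2.connectedComponentsWithStats(cv2.morphologyEx(k,cv2.MORPH_CLOSE,np.ones((3,3)))); i=1+s[1:,4].argmax(); print(s[i])
r=roller(im,c,l==i,.021); print(r); go([*r[0],.006],r[1]+np.pi/2)
```

```text
[ 235  160   47  103 3011]
(array([ 0.60143562, -0.26383298]), np.float64(0.6094722668558467), np.float64(0.12113558731337419))
shift [-0.035  -0.0224  0.2353] spin -0.147 q7 2.567
```

Request:
{"name": "move_arm", "arguments": {
  "moves": [
    [0.0881, [-0.005, -0.003, 0], 0.14],
    [0.0881, [-0.01, -0.006, 0], 0.28],
    [0.0881, [-0.015, -0.01, 0], 0.42],
    [0.0881, [-0.02, -0.014, 0], 0.56],
    [0.0881, [-0.025, -0.018, 0], 0.7],
    [0.0881, [-0.03, -0.02, 0], 0.84],
    [0.0881, [-0.035, -0.0224, 0], 0.98],
    [0.0881, [-0.035, -0.0224, 0], 1.12],
    [0.0881, [-0.035, -0.0224, 0], 1.26],
    [0.0881, [-0.035, -0.0224, 0], 1.4]
  ]
}}

```text
t: 28.75
ee_pos: [0.6015, -0.2637, 0.2412]
eef_rot: [0.0, 0.454, 0.891, 0.0]
force: [1.2, 0.1, -0.2]
width: 0.0881
grasp_force: 0.0
```

Request:
{"name": "move_arm", "arguments": {
  "moves": [
    [0.0881, [0, 0, 0], 0.14],
    [0.0881, [0, 0, 0], 0.28],
    [0.0881, [0, 0, 0], 0.42],
    [0.0881, [0, 0, 0], 0.56],
    [0.0881, [0, 0, 0], 0.7],
    [0.0881, [0, 0, 0], 0.84],
    [0.0881, [0, 0, 0], 0.98],
    [0.0881, [0, 0, 0], 1.12],
    [0.0881, [0, 0, 0], 1.26],
    [0.0881, [0, 0, 0], 1.4]
  ]
}}

```text
t: 29.75
ee_pos: [0.6015, -0.2636, 0.2412]
eef_rot: [-0.0, 0.921, 0.389, 0.0]
force: [-0.6, 0.3, 0.3]
width: 0.0879
grasp_force: 0.0
```

Request:
{"name": "move_arm", "arguments": {
  "moves": [
    [0.0881, [0, 0, 0], 0.14],
    [0.0881, [0, 0, 0], 0.195],
    [0.0881, [0, 0, 0], 0.195],
    [0.0881, [0, 0, 0], 0.195],
    [0.0881, [0, 0, 0], 0.195],
    [0.0881, [0, 0, 0], 0.195],
    [0.0881, [0, 0, 0], 0.195],
    [0.0881, [0, 0, 0], 0.195],
    [0.0881, [0, 0, 0], 0.195],
    [0.0881, [0, 0, 0], 0.195]
  ]
}}

```text
t: 30.75
ee_pos: [0.6014, -0.2638, 0.2412]
eef_rot: [-0.0, 0.954, 0.3, 0.0]
force: [0.5, -1.0, -0.0]
width: 0.0883
grasp_force: 0.0
```

Run:
```python
from h import *
print(tool().round(4)); go([.6014,-.2638,.0065],.6095+np.pi/2)
im,c=shot("top","top3")
for s,ce,m in blobs(im,(0,0,60),(179,40,255),40):
    if 330<ce[0]<420 and 150<ce[1]<230: print("stub",s.tolist(),ce.round(1),plane(c,ce,.025).round(4)[0])
```

```text
[[ 8.203e-01  5.720e-01  0.000e+00  6.014e-01]
 [ 5.720e-01 -8.203e-01  0.000e+00 -2.638e-01]
 [ 1.000e-04  0.000e+00 -1.000e+00  2.412e-01]
 [ 0.000e+00  0.000e+00  0.000e+00  1.000e+00]]
shift [ 0.     -0.      0.2347] spin -0.001 q7 -0.052
```

Request:
{"name": "move_arm", "arguments": {
  "moves": [
    [0.0881, [0, 0, 0.035], 0],
    [0.0881, [0, 0, 0.075], 0],
    [0.0881, [0, 0, 0.115], 0],
    [0.0881, [0, 0, 0.15], 0],
    [0.0881, [0, 0, 0.18], 0],
    [0.0881, [0, 0, 0.205], 0],
    [0.0881, [0, 0, 0.222], 0],
    [0.0881, [0, 0, 0.232], 0],
    [0.0881, [0, 0, 0.235], 0],
    [0.0881, [0, 0, 0.235], 0]
  ]
}}

```text
t: 31.8
ee_pos: [0.6017, -0.2641, 0.0068]
eef_rot: [0.0, 0.954, 0.3, 0.0]
force: [-0.4, -1.0, -0.5]
width: 0.0883
grasp_force: 0.0
```

Request:
{"name": "move_arm", "arguments": {
  "force": 15,
  "moves": [
    [0.0881, [0, 0, 0], 0],
    [0.0, [0, 0, 0], 0],
    [0.0, [0, 0, 0], 0],
    [0.0, [0, 0, 0], 0],
    [0.0, [0, 0, 0], 0],
    [0.0, [0, 0, 0], 0],
    [0.0, [0, 0, 0], 0],
    [0.0, [0, 0, 0], 0],
    [0.0, [0, 0, 0], 0],
    [0.0, [0, 0, 0], 0]
  ]
}}

```text
t: 32.8
ee_pos: [0.6014, -0.2639, 0.0063]
eef_rot: [0.0, 0.954, 0.3, 0.0]
force: [0.5, 0.1, -0.3]
width: 0.0399
grasp_force: 15.0
```

Request:
{"name": "move_arm", "arguments": {
  "moves": [
    [0.0, [0, 0, -0.01], 0],
    [0.0, [0, 0, -0.03], 0],
    [0.0, [0, 0, -0.06], 0],
    [0.0, [0, 0, -0.1], 0],
    [0.0, [0, 0, -0.14], 0.0],
    [0.0, [0, 0, -0.17], 0],
    [0.0, [0, 0, -0.19], 0],
    [0.0, [0, 0, -0.2], 0],
    [0.0, [0, 0, -0.2], 0],
    [0.0, [0, 0, -0.2], 0]
  ]
}}

```text
t: 33.8
ee_pos: [0.601, -0.2634, 0.2056]
eef_rot: [-0.001, 0.954, 0.3, -0.0]
force: [-0.4, 0.6, -3.4]
width: 0.0399
grasp_force: 15.0
```

Run:
```python
from h import *
print(tool()[:3,3].round(4)); go(wr([-.150,.080,.2])[0],np.pi/2+RO[2])
print(wr([[-.15,.08,.2],[.025,.08,.1]]))
im,c=shot("top","top3")
for n,lo,hi,z in (("yellow",(23,150,150),(32,255,255),.05),("red",(0,150,120),(4,255,255),.08)):
  for s,ce,m in blobs(im,lo,hi,150): print(n,s.tolist(),ce.round(0),plane(c,ce,z)[0].round(3))
```

```text
[ 0.601  -0.2634  0.2056]
shift [ 0.2848 -0.2726  0.0059] spin 0.446 q7 -0.03
[[0.67871034 0.12317567 0.2       ]
 [0.50603121 0.09476931 0.1       ]]
yellow [252, 126, 24, 23, 415] [264. 136.] [ 0.712 -0.034  0.05 ]
yellow [4, 275, 14, 14, 151] [ 11. 281.] [0.4   0.509 0.05 ]
red [296, 134, 28, 28, 375] [309. 151.] [ 0.673 -0.13   0.08 ]
red [143, 244, 51, 24, 414] [168. 256.] [0.454 0.161 0.08 ]
red [102, 257, 35, 17, 237] [117. 266.] [0.435 0.268 0.08 ]
```

Request:
{"name": "move_arm", "arguments": {
  "moves": [
    [0.0, [0.02, -0.02, 0], 0.04],
    [0.0, [0.05, -0.05, 0], 0.09],
    [0.0, [0.08, -0.08, 0], 0.14],
    [0.0, [0.11, -0.11, 0], 0.19],
    [0.0, [0.14, -0.14, 0], 0.24],
    [0.0, [0.175, -0.17, 0], 0.29],
    [0.0, [0.21, -0.2, 0], 0.34],
    [0.0, [0.24, -0.23, 0], 0.39],
    [0.0, [0.27, -0.26, 0], 0.446],
    [0.0, [0.285, -0.2726, 0], 0.446]
  ]
}}

```text
t: 34.85
ee_pos: [0.6788, 0.1288, 0.2038]
eef_rot: [-0.001, 0.996, 0.084, -0.001]
force: [0.4, -0.5, -2.1]
width: 0.0403
grasp_force: 15.0
```

Request:
{"name": "move_arm", "arguments": {
  "moves": [
    [0.0, [0, 0, 0.0], 0],
    [0.0, [0, 0, 0.02], 0],
    [0.0, [0, 0, 0.05], 0],
    [0.0, [0, 0, 0.08], 0],
    [0.0, [0, 0, 0.11], 0],
    [0.0, [0, 0, 0.125], 0],
    [0.0, [0, 0, 0.13], 0],
    [0.0, [0, 0, 0.13], 0],
    [0.0, [0, 0, 0.13], 0],
    [0.0, [0, 0, 0.13], 0]
  ]
}}

```text
t: 35.85
ee_pos: [0.6801, 0.1226, 0.0777]
eef_rot: [0.0, 0.997, 0.081, 0.001]
force: [0.4, 0.2, -2.5]
width: 0.0398
grasp_force: 15.0
```

Run:
```python
from h import *
print((rk(tool()[:3,3])*1000).round(1)); go(wr([-.150,.080,.048])[0],np.pi/2+RO[2])
```

```text
[[-151.3   80.8   77.7]]
shift [-0.0014 -0.0008  0.0297] spin -0.0 q7 -0.949
```

Request:
{"name": "move_arm", "arguments": {
  "moves": [
    [0.0, [-0.001, -0.001, 0.006], 0],
    [0.0, [-0.001, -0.001, 0.011], 0],
    [0.0, [-0.001, -0.001, 0.015], 0],
    [0.0, [-0.001, -0.001, 0.018], 0],
    [0.0, [-0.001, -0.001, 0.021], 0],
    [0.0, [-0.001, -0.001, 0.024], 0],
    [0.0, [-0.001, -0.001, 0.027], 0],
    [0.0, [-0.001, -0.001, 0.029], 0],
    [0.0, [-0.001, -0.001, 0.031], 0],
    [0.0, [-0.001, -0.001, 0.031], 0]
  ]
}}

```text
t: 36.85
ee_pos: [0.6781, 0.1236, 0.045]
eef_rot: [0.0, 0.997, 0.081, -0.0]
force: [0.3, 0.9, -0.4]
width: 0.0401
grasp_force: 15.0
```

Request:
{"name": "move_arm", "arguments": {
  "moves": [
    [0.0, [0, 0, 0], 0],
    [0.0, [0, 0, -0.02], 0],
    [0.0, [0, 0, -0.05], 0],
    [0.0, [0, 0, -0.08], 0],
    [0.0, [0, 0, -0.1], 0],
    [0.0, [0, 0, -0.1], 0],
    [0.0, [0, 0, -0.1], 0],
    [0.0, [0, 0, -0.1], 0],
    [0.0, [0, 0, -0.1], 0],
    [0.0, [0, 0, -0.1], 0]
  ]
}}

```text
t: 37.85
ee_pos: [0.6776, 0.1236, 0.1442]
eef_rot: [0.0, 0.997, 0.081, -0.001]
force: [1.0, 0.3, -2.4]
width: 0.0399
grasp_force: 15.0
```

Run:
```python
from h import *
print((rk(tool()[:3,3])*1000).round(1)); go(wr([.025,.080,.080])[0],np.pi/2+RO[2])
im,c=shot("wrist","w9"); p=rk(tool()[:3,3])[0]+[0,0,.0137]
for sl in (0,.1,.15,.2,.25,.3):
    C,S=np.cos(sl),np.sin(sl); f=lambda a,b:p+[a*C-b*S,0,a*S+b*C]
    print(sl,proj(c,wr([f(-.06,.008),f(-.06,-.008),f(-.04,.02),f(-.04,-.02)]))[:,1].round(0))
g=cv2.cvtColor(im,cv2.COLOR_RGB2HSV); print([(r,im[r,278].tolist()) for r in range(130,250,4)])
```

```text
[[-149.    79.4  144.2]]
shift [-0.1739  0.0006  0.0644] spin -0.0 q7 -0.987
0 [153. 149. 214. 189.]
0.1 [150. 150. 206. 192.]
0.15 [149. 151. 202. 194.]
0.2 [149. 152. 199. 196.]
0.25 [149. 154. 197. 198.]
0.3 [149. 156. 194. 200.]
[(130, [214, 160, 106]), (134, [218, 162, 109]), (138, [219, 162, 108]), (142, [211, 153, 105]), (146, [204, 149, 102]), (150, [197, 144, 100]), (154, [239, 240, 243]), (158, [239, 239, 242]), (162, [239, 239, 242]), (166, [239, 239, 242]), (170, [238, 239, 242]), (174, [239, 238, 241]), (178, [238, 238, 241]), (182, [238, 237, 240]), (186, [239, 237, 240]), (190, [238, 237, 239]), (194, [243, 242, 245]), (198, [189, 157, 166]), (202, [247, 208, 58]), (206, [247, 209, 57]), (210, [247, 211, 56]), (214, [247, 210, 56]), (218, [247, 210, 54]), (222, [247, 206, 54]), (226, [247, 245, 61]), (230, [247, 244, 61]), (234, [247, 244, 61]), (238, [247, 244, 58]), (242, [247, 232, 55]), (246, [247, 208, 53])]
```

View pics/w9.png

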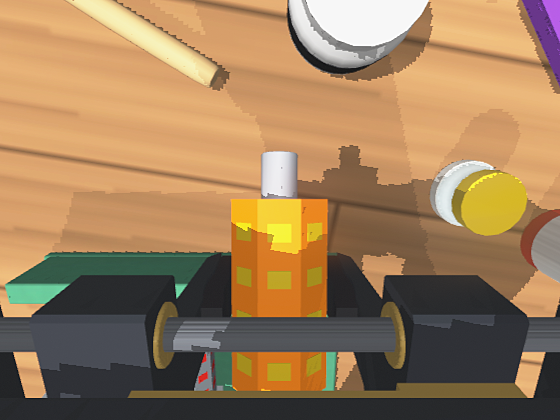

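Barrel end edge at row 198 with the end face hidden, so A is tilted about 0.23 rad with its slot end up, held centrally (stub at column 279). Moving over bay 1.

Request:
{"name": "move_arm", "arguments": {
  "moves": [
    [0.0, [-0.03, 0.0008, 0], 0],
    [0.0, [-0.065, 0.0008, 0], 0],
    [0.0, [-0.1, 0.0008, 0], 0],
    [0.0, [-0.135, 0.0008, 0], 0],
    [0.0, [-0.16, 0.0008, 0], 0],
    [0.0, [-0.17, 0.0008, 0], 0],
    [0.0, [-0.17, 0.0008, 0.02], 0],
    [0.0, [-0.17, 0.0008, 0.045], 0],
    [0.0, [-0.17, 0.0008, 0.064], 0],
    [0.0, [-0.17, 0.0008, 0.064], 0]
  ]
}}

```text
t: 38.9
ee_pos: [0.5099, 0.0954, 0.0795]
eef_rot: [0.0, 0.997, 0.082, -0.001]
force: [-0.4, 0.4, -2.8]
width: 0.04
grasp_force: 15.0
```

Request:
{"name": "move_arm", "arguments": {
  "moves": [
    [0.0, [0, 0, 0], 0],
    [0.0, [0, 0, 0], 0],
    [0.0, [0, 0, 0], 0],
    [0.0, [0, 0, 0], 0],
    [0.0, [0, 0, 0], 0],
    [0.0, [0, 0, 0], 0],
    [0.0, [0, 0, 0], 0],
    [0.0, [0, 0, 0], 0],
    [0.0, [0, 0, 0], 0],
    [0.0, [0, 0, 0], 0]
  ]
}}

```text
t: 39.9
ee_pos: [0.5105, 0.0953, 0.0812]
eef_rot: [0.0, 0.997, 0.081, -0.0]
force: [0.1, -0.7, -2.5]
width: 0.0397
grasp_force: 15.0
```

Run:
```python
from h import *
print((rk(tool()[:3,3])*1000).round(1)); go(wr([.021,.0802,.053])[0],np.pi/2+RO[2])
```

```text
[[20.5 80.2 81.2]]
shift [-0.0005 -0.      0.0282] spin -0.0 q7 -0.776
```

Descend, then slide in partway (tool +x is towards the cup now).

Request:
{"name": "move_arm", "arguments": {
  "moves": [
    [0.0, [-0.0007, 0, 0.01], 0],
    [0.0, [-0.0007, 0, 0.018], 0],
    [0.0, [-0.0007, 0, 0.024], 0],
    [0.0, [-0.0007, 0, 0.0282], 0],
    [0.0, [-0.0007, 0, 0.0282], 0],
    [0.0, [-0.0007, 0, 0.0282], 0],
    [0.0, [0.002, 0, 0.0285], 0],
    [0.0, [0.005, 0, 0.029], 0],
    [0.0, [0.008, 0, 0.029], 0],
    [0.0, [0.008, 0, 0.029], 0]
  ]
}}

```text
t: 40.9
ee_pos: [0.5191, 0.0967, 0.0524]
eef_rot: [0.0, 0.997, 0.081, 0.0]
force: [0.0, 1.3, -2.4]
width: 0.0394
grasp_force: 15.0
```

Request:
{"name": "move_arm", "arguments": {
  "moves": [
    [0.0, [0.002, 0, 0], 0],
    [0.0, [0.004, 0, 0], 0],
    [0.0, [0.006, 0, 0], 0],
    [0.0, [0.008, 0, 0], 0],
    [0.0, [0.01, 0, 0], 0],
    [0.0, [0.012, 0, 0], 0],
    [0.0, [0.014, 0, 0], 0],
    [0.0, [0.0155, 0, 0], 0],
    [0.0, [0.0155, 0, 0], 0],
    [0.0, [0.0155, 0, 0], 0]
  ]
}}

```text
t: 41.9
ee_pos: [0.5333, 0.099, 0.0521]
eef_rot: [-0.0, 0.997, 0.081, -0.0]
force: [-4.2, -0.4, -1.5]
width: 0.0398
grasp_force: 15.0
```

Run:
```python
from h import *
print((rk(tool()[:3,3])*1000).round(1), robot.get_obs()["force"].round(1))
im,c=shot("top","top4"); u=proj(c,wr([0,.04,.05]))[0].astype(int); print(u)
cv2.imwrite("pics/top4c.png",cv2.resize(im[u[1]-70:u[1]+70,u[0]-90:u[0]+90,::-1],None,fx=4,fy=4))
```

```text
[[-2.6 80.3 52.1]] [-4.2 -0.4 -1.5]
[183 223]
```

The spring gives 4.2 N at about 9 mm of travel, as it should inside the cup. Tip down.

Request:
{"name": "move_arm", "arguments": {
  "moves": [
    [0.0, [0, 0, 0.003], 0],
    [0.0, [0, 0, 0.006], 0],
    [0.0, [0, 0, 0.009], 0],
    [0.0, [0, 0, 0.012], 0],
    [0.0, [0, 0, 0.015], 0],
    [0.0, [0, 0, 0.018], 0],
    [0.0, [0, 0, 0.0205], 0],
    [0.0, [0, 0, 0.0215], 0],
    [0.0, [0, 0, 0.0215], 0],
    [0.0, [0, 0, 0.0215], 0]
  ]
}}

```text
t: 42.95
ee_pos: [0.5344, 0.0991, 0.0311]
eef_rot: [0.0, 0.997, 0.081, 0.001]
force: [-2.9, 0.0, 3.8]
width: 0.0398
grasp_force: 15.0
```

Request:
{"name": "move_arm", "arguments": {
  "moves": [
    [0.065, [0, 0, 0], 0],
    [0.065, [0, 0, 0], 0],
    [0.065, [0, 0, 0], 0],
    [0.065, [0, 0, 0], 0],
    [0.065, [0, 0, -0.015], 0],
    [0.065, [0, 0, -0.035], 0],
    [0.065, [0, 0, -0.07], 0],
    [0.065, [0, 0, -0.11], 0],
    [0.065, [0, 0, -0.15], 0],
    [0.065, [0, 0, -0.19], 0]
  ]
}}

```text
t: 43.95
ee_pos: [0.5334, 0.0985, 0.2229]
eef_rot: [0.001, 0.997, 0.081, 0.0]
force: [1.0, 1.1, 0.7]
width: 0.0651
grasp_force: 0.0
```

Run:
```python
from h import *
go(wr([-.03,0,.24])[0],None)
```

```text
shift [ 0.0273 -0.0808 -0.0172] spin 0.0 q7 -0.992
```

Request:
{"name": "move_arm", "arguments": {
  "moves": [
    [0.0881, [0.01, -0.02, -0.017], 0],
    [0.0881, [0.03, -0.05, -0.017], 0],
    [0.0881, [0.05, -0.05, -0.017], 0],
    [0.0881, [0.05, -0.05, -0.017], 0],
    [0.0881, [0.05, -0.05, -0.017], 0],
    [0.0881, [0.05, -0.05, -0.017], 0],
    [0.0881, [0.05, -0.05, -0.017], 0],
    [0.0881, [0.05, -0.05, -0.017], 0],
    [0.0881, [0.05, -0.05, -0.017], 0],
    [0.0881, [0.05, -0.05, -0.017], 0]
  ]
}}

```text
t: 44.95
ee_pos: [0.5748, 0.1564, 0.2378]
eef_rot: [-0.0, 0.997, 0.081, -0.0]
force: [-0.4, 0.7, -0.7]
width: 0.088
grasp_force: 0.0
```

Run:
```python
from h import *
print((rk(tool()[:3,3])*1000).round(1))
im,c=shot("wrist","w10"); v=im.copy()
for y in (.08,0):
    b=np.array([0,y,.045]); P=[b+[s*.06,0,.008] for s in (1,-1)]+[b+[s*.04,t*.00828,.02] for s in (1,-1) for t in (1,-1)]
    for u in proj(c,wr(P)): cv2.drawMarker(v,tuple(int(round(a)) for a in u),(255,0,255),cv2.MARKER_CROSS,7,1)
for y in (.08,0,-.08):
    for x in (-.048,-.040):
        u=proj(c,wr([x,y,.068]))[0]; cv2.drawMarker(v,tuple(int(round(a)) for a in u),(0,0,255),cv2.MARKER_CROSS,7,1)
cv2.imwrite("pics/w10c.png",cv2.resize(v[60:340,100:460,::-1],None,fx=2.1,fy=2.1,interpolation=cv2.INTER_NEAREST))
```

```text
[[-52.9  30.3 237.8]]
```

View pics/w10c.png

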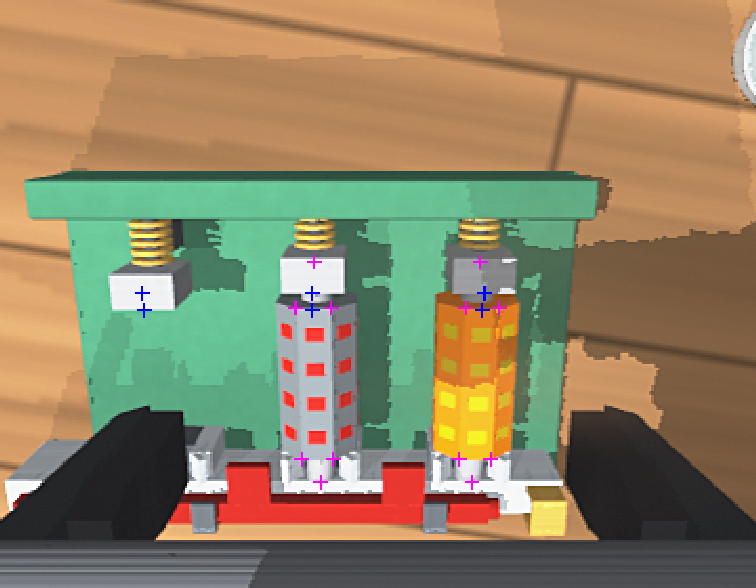

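Both rollers sit on the predicted seated points: A at (475,375) and C at (318,375). Both cups are pressed to about the -48 mm mark, while the empty one at (145,290) is at rest. Now I close the bar.

Run:
```python
from h import *
go(wr([.0725,-.154,.080])[0],np.pi/2+RO[2])
```

```text
shift [-0.1254 -0.1842  0.1577] spin -0.0 q7 -1.11
```

Request:
{"name": "move_arm", "arguments": {
  "moves": [
    [0.06, [-0.025, -0.035, 0], 0],
    [0.06, [-0.05, -0.072, 0], 0],
    [0.06, [-0.075, -0.11, 0], 0],
    [0.06, [-0.1, -0.147, 0], 0],
    [0.06, [-0.1254, -0.1842, 0], 0],
    [0.06, [-0.1254, -0.1842, 0.02], 0],
    [0.06, [-0.1254, -0.1842, 0.03], 0],
    [0.06, [-0.1254, -0.1842, 0.03], 0],
    [0.06, [-0.1254, -0.1842, 0.03], 0],
    [0.06, [-0.1254, -0.1842, 0.03], 0]
  ]
}}

```text
t: 46.0
ee_pos: [0.4226, 0.3169, 0.2084]
eef_rot: [-0.0, 0.997, 0.08, 0.001]
force: [0.8, 1.0, 0.1]
width: 0.06
grasp_force: 0.0
```

Request:
{"name": "move_arm", "arguments": {
  "moves": [
    [0.06, [0, 0, 0.03], 0],
    [0.06, [0, 0, 0.06], 0],
    [0.06, [0, 0, 0.09], 0],
    [0.06, [0, 0, 0.115], 0],
    [0.06, [0, 0, 0.127], 0],
    [0.06, [0, 0, 0.127], 0],
    [0.06, [0, 0, 0.127], 0],
    [0.0, [0, 0, 0.127], 0],
    [0.0, [0, 0, 0.127], 0],
    [0.0, [0, 0, 0.127], 0]
  ]
}}

```text
t: 47.0
ee_pos: [0.4216, 0.3183, 0.0814]
eef_rot: [-0.0, 0.997, 0.081, 0.0]
force: [-0.7, 0.0, -0.3]
width: 0.0377
grasp_force: 0.0
```

Request:
{"name": "move_arm", "arguments": {
  "force": 25,
  "moves": [
    [0.0, [0, 0, 0], 0],
    [0.0, [0, 0, 0], 0],
    [0.0, [0, 0, 0], 0],
    [0.0, [0, 0, 0], 0],
    [0.0, [0, 0, 0], 0],
    [0.0, [0, 0, 0], 0],
    [0.0, [0, 0, 0], 0],
    [0.0, [0, 0, 0], 0],
    [0.0, [0, 0, 0], 0],
    [0.0, [0, 0, 0], 0]
  ]
}}

```text
t: 48.0
ee_pos: [0.4213, 0.3179, 0.0808]
eef_rot: [-0.0, 0.997, 0.081, 0.0]
force: [-0.8, -3.5, 4.1]
width: 0.0151
grasp_force: 25.0
```

Run:
```python
from h import *
print((rk(tool()[:3,3])*1000).round(1))
```

```text
[[  72.4 -154.    80.8]]
```

Request:
{"name": "move_arm", "arguments": {
  "moves": [
    [0.0, [0, 0.005, 0], 0],
    [0.0, [0, 0.01, 0], 0],
    [0.0, [0, 0.015, 0], 0],
    [0.0, [0, 0.02, 0], 0],
    [0.0, [0, 0.025, 0], 0],
    [0.0, [0, 0.03, 0], 0],
    [0.0, [0, 0.034, 0], 0],
    [0.0, [0, 0.037, 0], 0],
    [0.0, [0, 0.039, 0], 0],
    [0.0, [0, 0.041, 0], 0]
  ]
}}

```text
t: 49.0
ee_pos: [0.4276, 0.2793, 0.0808]
eef_rot: [-0.001, 0.997, 0.082, -0.0]
force: [-4.0, 11.5, 5.0]
width: 0.015
grasp_force: 25.0
```

Request:
{"name": "move_arm", "arguments": {
  "moves": [
    [0.0, [0, 0, 0], 0],
    [0.0, [0, 0, 0], 0],
    [0.0, [0, 0, 0], 0],
    [0.0, [0, 0, 0], 0],
    [0.0, [0, 0, 0], 0],
    [0.0, [0, 0, 0], 0],
    [0.0, [0, 0, 0], 0],
    [0.0, [0, 0, 0], 0],
    [0.0, [0, 0, 0], 0],
    [0.0, [0, 0, 0], 0]
  ]
}}

```text
t: 50.0
ee_pos: [0.4276, 0.2793, 0.0808]
eef_rot: [-0.001, 0.997, 0.082, -0.0]
force: [-3.0, 6.5, 5.4]
width: 0.0151
grasp_force: 25.0
```

Run:
```python
from h import *
print((rk(tool()[:3,3])*1000).round(1),robot.get_obs()["force"].round(1))
```

```text
[[  72.4 -114.8   80.8]] [-3.   6.5  5.4]
```

Request:
{"name": "move_arm", "arguments": {
  "moves": [
    [0.06, [0, 0, 0], 0],
    [0.06, [0, 0, 0], 0],
    [0.06, [0, 0, 0], 0],
    [0.06, [0, 0, 0], 0],
    [0.06, [0, 0, 0], 0],
    [0.06, [0, 0, -0.03], 0],
    [0.06, [0, 0, -0.07], 0],
    [0.06, [0, 0, -0.11], 0],
    [0.06, [0, 0, -0.15], 0],
    [0.06, [0, 0, -0.16], 0]
  ]
}}

```text
t: 51.0
ee_pos: [0.4299, 0.2777, 0.2441]
eef_rot: [-0.001, 0.997, 0.081, 0.002]
force: [0.9, 0.5, 0.9]
width: 0.0598
grasp_force: 0.0
```

Request:
{"name": "move_arm", "arguments": {
  "moves": [
    [0.0881, [0.03, 0.035, 0], 0],
    [0.0881, [0.06, 0.07, 0], 0],
    [0.0881, [0.09, 0.1, 0], 0],
    [0.0881, [0.12, 0.13, 0], 0],
    [0.0881, [0.12, 0.145, 0], 0],
    [0.0881, [0.12, 0.145, 0], 0],
    [0.0881, [0.12, 0.145, 0], 0],
    [0.0881, [0.12, 0.145, 0], 0],
    [0.0881, [0.12, 0.145, 0], 0],
    [0.0881, [0.12, 0.145, 0], 0]
  ]
}}

```text
t: 52.0
ee_pos: [0.5693, 0.1552, 0.2407]
eef_rot: [-0.0, 0.997, 0.082, -0.0]
force: [0.3, 0.7, -0.2]
width: 0.0879
grasp_force: 0.0
```

Run:
```python
from h import *
im,c=shot("wrist","w11"); a=cv2.imread("pics/w10.png")[:,:,::-1]
def m(im,c,n,lo,hi,z,amin):
    for s,ce,k in blobs(im,lo,hi,amin):
        p=rk(plane(c,ce,z))[0]*1000
        if abs(p[0])<120 and abs(p[1])<140: print(n,s.tolist(),p.round(1))
m(im,c,"red",(0,150,100),(5,255,255),.063,40)
m(im,c,"orange",(8,150,100),(19,255,255),.063,60)
m(im,c,"white roof",(0,0,90),(179,40,255),.066,250)
# red tooth runs along line x=50,z=63
ys=np.arange(-.12,.12,.001); uv=proj(c,wr(np.c_[0*ys+.050,ys,0*ys+.063])).round().astype(int)
h_=cv2.cvtColor(im,cv2.COLOR_RGB2HSV); ok=[(0<=u<560 and 0<=v<420 and (h_[v,u,0]<6) and h_[v,u,1]>150) for u,v in uv]
e=np.where(np.diff(np.r_[0,ok,0].astype(int)))[0]; print((ys[np.clip(e,0,239)]*1000).round(0))
print(uv[[0,-1]].tolist())
```

```text
red [245, 210, 9, 6, 49] [-26.   -0.4  63. ]
red [246, 227, 8, 6, 48] [-7.6  0.1 63. ]
red [246, 243, 8, 6, 48] [10.1 -0.3 63. ]
red [246, 259, 9, 6, 45] [28.4 -0.1 63. ]
red [202, 275, 99, 29, 1342] [67.3  0.3 63. ]
red [312, 276, 40, 28, 760] [64.4 84.4 63. ]
red [183, 292, 8, 11, 49] [ 73.  -70.6  63. ]
orange [306, 193, 41, 80, 1751] [-15.1  79.7  63. ]
white roof [233, 171, 32, 27, 707] [-56.3   0.5  66. ]
white roof [312, 171, 34, 27, 734] [-56.7  78.8  66. ]
white roof [152, 178, 38, 23, 643] [-50.  -79.2  66. ]
white roof [188, 198, 127, 91, 4247] [22.6 -0.8 66. ]
white roof [333, 269, 34, 20, 497] [ 46.5 105.3  66. ]
white roof [78, 321, 148, 3, 429] [ 101. -111.   66.]
[-11.  11.  70.  91.]
[[140, 280], [360, 280]]
```

```bash
python3 -c "
from station import finish_job; print(finish_job())"
```

```text
the job is handed in; nothing more can be done
None
```

The job is handed in at about 52 s: orange roller A is seated in bay 1, grey roller C in bay 2, and the bar is home (teeth measured centred over both slots). There was no blue roller on the table, and the arm never approached the bystanders or the purple look-alikes.

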